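# Tip the vote marbles into the counting jar and hold its lid ready

## Robot

A 6-joint arm with a two-finger parallel gripper is mounted at the origin on the work surface. World frame = base frame: x ahead of the robot, y to its left, z up, the work surface at z = 0. Lengths are in mm, angles in rad, forces in N, time in s.
With the tool pointing down it reaches from about 275 to 775 mm from the base axis. Payload 14.6 kg.
Tool frame: the origin (TCP) lies midway between the tips of the shut fingers; the grasp point (between the pads) lies 19 mm behind it; z points along the fingers, y is the direction in which the jaws open and shut (so a half turn about z gives the same grasp; the last joint's range is limited). The gripper opens to 85 mm and grips with 20 to 120 N. Pads are 22 mm wide; open, the fingers measure 114 mm over their backs; the gripper's body (76 mm by 85 mm) begins 54 mm behind the grasp point. The pads swing forward as they close: fully open they stand 13 mm farther back than shut.
Start: joints at [1.064, 0.263, -0.048, 1.259, 0, 1.415], TCP at [180.913, 492.847, 231.278] pointing down, gripper open.
Joint ranges: [-2.65, 2.65], [-0.89, 1.7], [-1.18, 1.37], [-2.13, 2.11], [-1.35, 1.29], [-3.14, 3.14]. Speed limits (rad/s): [1.89, 1.89, 2.57, 2.79, 3.14, 3.14].

## Interface

Orientations are given as a 3x3 rotation matrix whose columns are the frame's x, y, z axes.
In Python, from rig import env gives the robot as it stands.
- The arm moves only by the tool jog_arm, never from a script. Its argument "motion" is text: rows parted by semicolons, each of 7 numbers parted by spaces: the closure in counts, from 0 (fully open) to 255 (shut), then the shift along the tool's x, y, z in m, then the turn, a rotation vector about the tool's x, y, z in rad. In form: claw tx ty tz rx ry rz; .... A call has 1 to 12 rows; each row is the pose to reach, as a shift and turn from the pose commanded when the call began, along the tool's axes at that moment; what a row does not reach only later rows make up. A row lasts 1/10 s, in which the tool goes at most 50 mm and 8.59 degrees, less where a joint would pass 70% of its speed; a pose out of reach is approached as far as the arm can. A call with a gripper value outside its range is refused whole. The fingers move at their own pace and stop on an object; "force" is the grip in N (left out, the last holds). Time passes only in rows, so rows that repeat a pose let the fingers close. It gives the time, the measured TCP pose, the force and the opening at its end, in the units of the state.
- env.get_obs(): the state, without advancing time (a new reading comes with each control period).
- env.get_image(name): name is "scene" or "top"; returns a dict with "img" (420x560x3 uint8, red, green, blue), "z_map" (420x560 float32, mm along the optical axis (not along the pixel's ray), 0 where there is no reading), "vfov" (degrees; the focal length in pixels is half the picture's height over the tangent of half this angle, whatever the lens; pixels are square), "cx", "cy" (the principal point, pixels), "k1" (the pictures are not rectified: a ray, as slopes to the right and down, at radius r is drawn at 1 + k1 r^2 times it, then the intrinsics apply), "rvec" (rotation vector, rad) and "tvec" (3), from world to camera coordinates, as OpenCV has them. Camera axes: x right, y down, z forward; pixel columns grow to the right and rows downward; lengths in mm; the calibration is good to about 2 mm. A picture is of the moment at which its call begins.
- env.sign_off(): hands the job in, once; it reports no verdict.
Trained networks look in a picture, given as the dict that the camera call returned (one of the last four; its "shot" number tells which), for a name from the list of things; names that differ only in an ending like _2 or _b are one class to them, and where a whole thing is asked for, a point or a joint stands for the part that bears it (a point fixed in the world has none). Each returns a list of dicts, best first, with "conf" (0 to 1); they miss things now and then, are a little off and sometimes report something else, mostly with a low value. They report only what shows in the picture. A call takes as long as a camera call. They do not tell look-alikes from the thing itself.
- env.spot_in(target, picture): "xyz" ([x, y, z] in mm, in the coordinates of the camera as it stood for that picture, good to about 4 mm: the middle of the surface that is visible of it).
The state is a dict: "time_s": time; "qpos": joint angles; "joint_velocities": joint speeds; "joint_torque": joint torques, N m; "ee_pos": TCP position; "ee_rot": TCP orientation; "wrist_force": force on the tool from outside, world axes, zero at the start; "ft_torque": the same for the moment, N m; "grip_width": finger opening in mm.
Only numpy, scipy, OpenCV 4.12 (cv2) and the standard library are available. Lean on these libraries where they do the work, as an engineer would, in place of code of your own. Each camera call takes 0.05 s, during which the arm holds its last target.

## Task

Tip all five vote marbles from the red scoop through the funnel into the tube of the counting jar, then set the empty scoop back upright on the green mat and let go of it. Then lift the blue lid over the file sorter and finish while holding it still over the funnel, level and centred, about a centimetre above the rim, with its two orange ears in line with the jar's two orange lugs, so that an observer can look in before it is closed: the lid must never touch the jar, and you keep hold of it at the end. Do not touch the file sorter or disturb the other things on the table.

Things in the scene. Friction and masses are not known exactly. Their poses are not given: they have to be found in the camera images.
- jar_rim (a point): Centre of the counting jar's funnel mouth at the height of its top rim, 132 mm above the table. The jar is fixed and upright; z is up. The grey funnel is 138 across outside and 130 inside at the rim, narrowing to 50 at the neck 50 below. Two orange lugs (20 wide), level with the rim, stick out to 87 from the axis along +y and -y of this frame.
- jar: The same counting jar; origin on its axis at the table, same axes. Below the funnel a clear tube, inner diameter 50, from its floor 17 above the table to the neck 82 above the table, on a grey foot 110 across and 12 high.
- lid_center (a point): Centre of the loose blue lid, half-way up: 26.5 mm above its flat underside. Disc of 140 diameter, 8 thick, lying flat on the table beyond the file sorter as seen from the jar. z is up. Upright white bar handle in the middle, from 8 to 53 above the underside, 70 long along the lid's y, 14 thick along its x.
- lid: The same blue lid, about 160 g; origin at the centre of its underside, same axes. Two orange ears, 20 wide, 8 thick, reach out to 88 mm from the centre along +y and -y, in line with the handle.
- scoop_center (a point): Centre of the loose red scoop, half-way up: 42.5 mm above its flat underside. It stands on the green mat with the marbles in it. z is up, x points to its open spout. White upright handle plate, its middle 20 behind this point: 14 thick along x, 50 wide along y, from 38 to 85 above the underside, on a bridge over the trough whose top is at 38.
- scoop: The same red scoop, about 140 g; origin at its underside below the centre point, same axes. From x -70 to +80 mm, 68 wide; walls 34 high at back and sides, floor 4 thick. From x 37 the floor ramps up at 20 degrees to the open front: top edge at x 80, 19 above the underside. Marbles roll out once it is tipped spout-down past 20 degrees; 55 empties it.
- mat: Green square mat, 200 by 200, 3 thick, fixed on the table; origin at the centre of its underside. The scoop starts about at its middle.
- marble1_center (a point): Centre of yellow vote marble 1 of 5: a ball of 20 diameter, 10.5 g, rolling free in the scoop at the start.
- marble2_center (a point): Centre of yellow vote marble 2 of 5: a ball of 20 diameter, 10.5 g, rolling free in the scoop at the start.
- marble3_center (a point): Centre of yellow vote marble 3 of 5: a ball of 20 diameter, 10.5 g, rolling free in the scoop at the start.
- marble4_center (a point): Centre of yellow vote marble 4 of 5: a ball of 20 diameter, 10.5 g, rolling free in the scoop at the start.
- marble5_center (a point): Centre of yellow vote marble 5 of 5: a ball of 20 diameter, 10.5 g, rolling free in the scoop at the start.
- sorter: File sorter with two folders, fixed on the table between the lid and the jar: 240 long along its x, 60 wide along its y, 147 high; origin at the centre of its underside.
- bottle: Dark teal drinking bottle with black cap, 68 diameter, 180 high, origin at the centre of its underside. Bystander.
- mug: White mug, 80 diameter, 90 high, origin at the centre of its underside. Bystander.
- penpot: Dark steel pen pot with three pens, 72 diameter, 160 high with pens, origin at the centre of its underside. Bystander.
- stapler: Grey and black desk stapler, 140 by 34, 53 high, origin at the centre of its underside. Bystander.
- calendar: Tent desk calendar on a red base, 90 by 200, 155 high, origin at the centre of its underside. Bystander.
- cards: Stack of white cards, 100 by 70, 23 high, origin at the centre of its underside. Bystander.
Things that resemble listed ones, but are neither listed nor needed, are in the scene too. There is more than one size of the lid; the job needs the larger. What is shaped like the scoop but yellow is not meant.

How it is judged:
By the outcome, as a careful person would: the job done as asked, in the order asked, and still so for the second after the job is handed in, while the arm keeps its last pose, push and grip.
It also fails if it takes over 72 s, if anything falls off the work surface, if the arm or the gripper's body presses on something with over 40 N, if the wrist force passes 120 N, or if a joint passes its speed limit or range.

## Working session

There is one attempt and no reset: what is moved stays moved. The work goes in short steps, Python scripts to look and compute and a tool call to move; the robot and the scene stay as the last step left them, time stands still between calls to the robot, and variables do not carry over. Pictures are saved under pics/ and viewed, and the job is handed in when it is done.

Besides the shell and the picture viewer there is one more tool, called after ">>>" in YAML: its name, and indented under it one key for each argument. jog_arm: Moves the arm, as the interface text tells. Its arguments: {"type":"object","properties":{"motion":{"type":"string"},"force":{"type":"number"}},"required":["motion"]}

```bash
ls; mkdir -p pics; cat > h.py <<'E'
import numpy as np, cv2, pickle
from rig import env
def K(p):
    f=p["img"].shape[0]/2/np.tan(np.radians(p["vfov"])/2); return f
def rays(p,u,v):
    f=K(p); d=np.stack([(np.asarray(u,float)-p["cx"])/f,(np.asarray(v,float)-p["cy"])/f],-1)
    s=d.copy()
    for _ in range(20):
        r2=(s**2).sum(-1,keepdims=True); s=d/(1+p["k1"]*r2)
    return s
def c2w(p,X):
    R=cv2.Rodrigues(np.array(p["rvec"],float))[0]; return (np.atleast_2d(X)-np.array(p["tvec"],float).ravel())@R
def cloud(p):
    h,w=p["z_map"].shape; v,u=np.mgrid[:h,:w]
    s=rays(p,u,v); z=p["z_map"][...,None]
    X=np.concatenate([s*z,z],-1).reshape(-1,3); W=c2w(p,X).reshape(h,w,3)
    W[p["z_map"]<=0]=np.nan
    return W
def w2p(p,X):
    R=cv2.Rodrigues(np.array(p["rvec"],float))[0]; C=np.atleast_2d(X)@R.T+np.array(p["tvec"],float).ravel()
    s=C[:,:2]/C[:,2:]; r2=(s**2).sum(1,keepdims=True); s=s*(1+p["k1"]*r2); return s*K(p)+[p["cx"],p["cy"]]
def onplane(p,u,v,z):
    s=rays(p,u,v); s=np.atleast_2d(s); D=np.c_[s,np.ones(len(s))]
    o=c2w(p,[[0,0,0]])[0]; W=c2w(p,D)-o
    return o+W*((z-o[2])/W[:,2:])
def save(p,n,crop=None,k=1):
    im=p["img"][...,::-1]
    if crop: im=im[crop[1]:crop[3],crop[0]:crop[2]]
    if k!=1: im=cv2.resize(im,None,fx=k,fy=k,interpolation=cv2.INTER_CUBIC)
    cv2.imwrite(f"pics/{n}.png",im)
def shot(n,name=None):
    p=env.get_image(n); pickle.dump(p,open(f"{name or n}.pkl","wb")); return p
E
python3 - <<'E'
from h import *
print(env.get_obs())
for n in ["scene","top"]:
    p=shot(n); save(p,n+"0"); print({k:p[k] for k in p if k not in("img","z_map")})
    for t in ["jar","jar_rim","lid","scoop","scoop_center","lid_center","mat","marble1_center","sorter"]:
        print(n,t,[(c2w(p,d["xyz"])[0].round(0).tolist(),round(d["conf"],2)) for d in env.spot_in(t,p)])
E
```

```text
pics
{'time_s': 0.0, 'qpos': array([ 1.06372267e+00,  2.63522734e-01, -4.89339813e-02,  1.25939835e+00,
        1.25109036e-06,  1.41551427e+00]), 'joint_velocities': array([ 7.42723373e-05, -7.87615586e-04, -2.00197852e-04, -2.92109646e-04,
       -4.97082737e-04,  1.47794041e-03]), 'joint_torque': array([ 3.78732671e-03, -6.37624311e+01,  3.84565473e+01,  1.37374600e-02,
        1.53869451e-06, -1.20648383e-05]), 'ee_pos': array([180.76619489, 492.60744896, 230.82628108]), 'ee_rot': array([[-9.38756830e-01,  3.44579960e-01, -5.15240469e-04],
       [ 3.44580306e-01,  9.38756389e-01, -9.24910873e-04],
       [ 1.64979531e-04, -1.04580812e-03, -9.99999440e-01]]), 'wrist_force': array([-0.17612957, -0.51296773, -0.05545104]), 'ft_torque': array([-0.03120411,  0.01946697,  0.03783956]), 'grip_width': 85.28972773582201}
{'vfov': 52.59348436565704, 'cx': 275.56152289519434, 'cy': 211.172287783352, 'k1': -0.10929196578332731, 'rvec': array([ 2.14747387,  0.85016258, -0.3653276 ]), 'tvec': array([-372.44874303, -170.23952062, 1388.98109278]), 'shot': 1}
scene jar [([588.0, -11.0, 87.0], 0.
[... 596 characters left out ...]
822765, 'cy': 209.64364518907004, 'k1': -0.05016446718119558, 'rvec': array([ 2.0751635 , -2.10210126,  0.26409809]), 'tvec': array([   4.2443723 ,  558.15531263, 1036.75047081]), 'shot': 2}
top jar [([605.0, -19.0, 111.0], 0.91), ([516.0, -343.0, 15.0], 0.64)]
top jar_rim [([599.0, -21.0, 111.0], 0.59)]
top lid [([271.0, 325.0, 5.0], 0.79), ([438.0, 340.0, 7.0], 0.7), ([675.0, 344.0, 114.0], 0.18)]
top scoop [([518.0, -342.0, 18.0], 0.89)]
top scoop_center [([268.0, -370.0, 11.0], 0.77), ([523.0, -345.0, 18.0], 0.6)]
top lid_center [([270.0, 327.0, 2.0], 0.9), ([445.0, 339.0, 5.0], 0.88)]
top mat [([479.0, -328.0, 2.0], 0.88)]
top marble1_center []
top sorter [([460.0, 144.0, 109.0], 0.56)]
```

View pics/scene0.png

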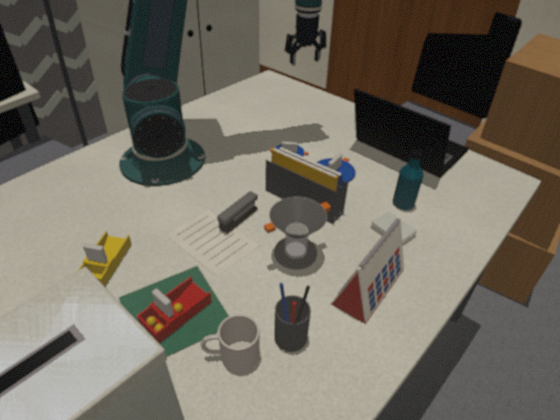

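View pics/top0.png

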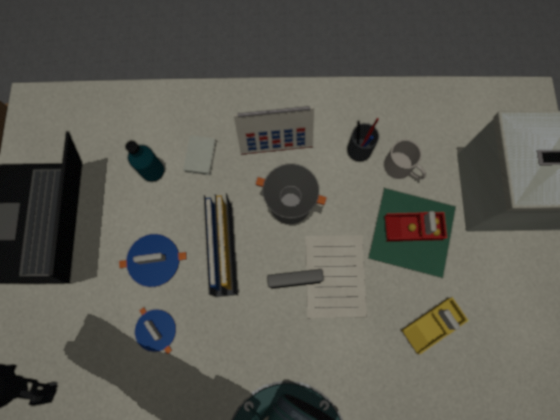

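The scene view shows the jar at (297,235), the red scoop with marbles on the green mat at (175,308), and the yellow look-alike at (107,255). The sorter is at (305,180), with both lids mostly hidden behind it. In the top view the candidates are:
- **Scoop:** red at (415,227), or yellow at (433,325). Red is the one to use.
- **Lid:** larger at (153,259), or smaller at (155,329). The larger is the one to use.
- **Jar:** at (291,193).

I'll measure next and check close crops.

```bash
cat > m.py <<'E'
from h import *
p=pickle.load(open("top.pkl","rb")); W=cloud(p)
hsv=cv2.cvtColor(p["img"],cv2.COLOR_RGB2HSV); Hh,S,V=[hsv[...,i].astype(int) for i in range(3)]
def comps(m,mn=15):
    n,l,st,c=cv2.connectedComponentsWithStats(m.astype(np.uint8)); 
    return [(l==i,st[i,4],c[i]) for i in range(1,n) if st[i,4]>=mn]
def rep(name,m,mn=15):
    for mm,a,c in comps(m,mn):
        print(name,a,c.round(1),"cloud med",np.nanmedian(W[mm],0).round(1))
rep("blue",(Hh>100)&(Hh<125)&(S>130)&(V>60),100)
rep("orange",(Hh>4)&(Hh<15)&(S>130)&(V>110),8)
rep("red",((Hh<4)|(Hh>174))&(S>130)&(V>60),20)
rep("green",(Hh>60)&(Hh<90)&(S>80)&(V>30),200)
rep("yellow",(Hh>18)&(Hh<32)&(S>130)&(V>90),8)
E
python3 m.py
python3 - <<'E'
from h import *
p=pickle.load(open("top.pkl","rb"))
a=[(370,180,470,290),(105,220,205,320),(240,150,340,240)]
for i,c in enumerate(a): save(p,f"crop{i}",c,5)
import numpy as np
ims=[cv2.resize(cv2.imread(f"pics/crop{i}.png"),(400,400 if i else 400)) for i in range(2)]
cv2.imwrite("pics/crops.png",np.hstack(ims))
E
```

```text
blue 1728 [153.  260.3] cloud med [436.8 338.9   6.7]
blue 982 [155.6 329.6] cloud med [269.1 320.3   4.7]
orange 43 [259.6 181.1] cloud med [614.4  57.6 129.5]
orange 46 [321.5 199.3] cloud med [567.7 -89.6 129.3]
orange 44 [181.9 255.7] cloud med [454.5 265.4   6.9]
orange 38 [122.4 263.7] cloud med [435.  419.2   6.8]
orange 20 [142.2 310.5] cloud med [316.9 360.    5. ]
orange 23 [167.6 349.2] cloud med [222.9 292.4   4.5]
red 1029 [408.6 226.7] cloud med [ 521.3 -318.8   14.2]
green 3219 [410.3 236.3] cloud med [ 475.3 -330.6    1. ]
yellow 25 [412.  226.6] cloud med [ 520.2 -330.5   24. ]
yellow 20 [436.5 232. ] cloud med [ 505.7 -395.3   21.9]
yellow 10 [223.9 283.9] cloud med [369.5 136.2 143.6]
yellow 1276 [430.1 326.6] cloud med [ 264.7 -358.2    6.1]
```

View pics/crops.png

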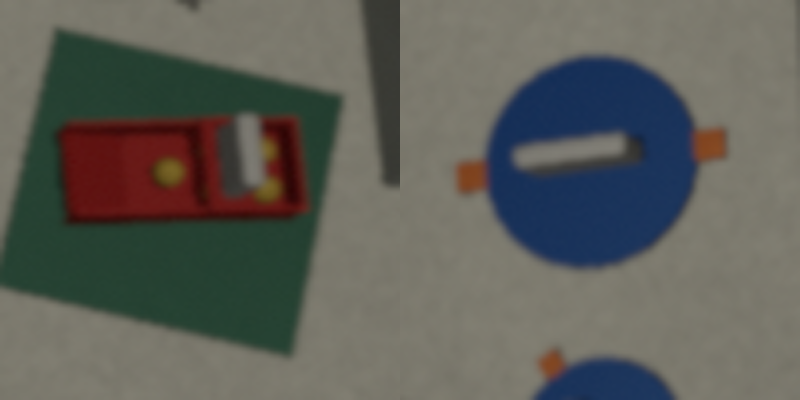

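View pics/crop2.png

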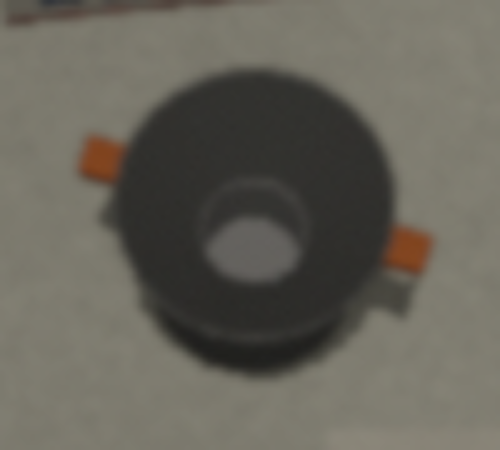

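The left crop shows the red scoop with marbles under and ahead of its bridge. Its handle is on the right at about crop (245,155), and the spout points left, towards world +y. The right crop shows the larger lid with ears at (472,177) and (710,145), and the small lid's edge below it. The jar crop shows lugs at (102,160) and (410,250). Next I'll fit precise poses by silhouette.

```bash
cat > fit.py <<'E'
from h import *
from scipy.optimize import minimize
def hsvof(p):
    hsv=cv2.cvtColor(p["img"],cv2.COLOR_RGB2HSV); return [hsv[...,i].astype(int) for i in range(3)]
def box(x0,x1,y0,y1,z0,z1): return np.array([[x,y,z] for x in(x0,x1) for y in(y0,y1) for z in(z0,z1)],float)
def cyl(r,z0,z1,r1=None):
    a=np.linspace(0,2*np.pi,48,endpoint=False); r1=r if r1 is None else r1
    return np.r_[np.c_[r*np.cos(a),r*np.sin(a),0*a+z0],np.c_[r1*np.cos(a),r1*np.sin(a),0*a+z1]]
LID=[cyl(70,0,8),box(-10,10,60,88,0,8),box(-10,10,-88,-60,0,8)]
SCOOP=[box(-70,80,-34,34,0,34)]
JAR=[cyl(29,82,132,69),box(-10,10,60,87,124,132),box(-10,10,-87,-60,124,132)]
def render(p,parts,q,sc=4,bb=None):
    x,y,t,z=q; R=np.array([[np.cos(t),-np.sin(t),0],[np.sin(t),np.cos(t),0],[0,0,1]])
    m=np.zeros(((bb[3]-bb[1])*sc,(bb[2]-bb[0])*sc),np.uint8)
    for P in parts:
        u=w2p(p,P@R.T+[x,y,z]); h=cv2.convexHull(((u-[bb[0]-.5,bb[1]-.5])*sc-.5).astype(np.float32))
        cv2.fillConvexPoly(m,np.round(h*16).astype(np.int32),1,shift=4)
    return cv2.resize(m.astype(np.float32),(bb[2]-bb[0],bb[3]-bb[1]),interpolation=cv2.INTER_AREA)
def fit(p,parts,mask,bb,q0,z):
    M=mask[bb[1]:bb[3],bb[0]:bb[2]].astype(np.float32)
    f=lambda v: np.abs(render(p,parts,(q0[0]+v[0]*10,q0[1]+v[1]*10,q0[2]+v[2]*.1,z),bb=bb)-M).sum()
    best=None
    for s in [np.array([[0,0,0],[1,0,0],[0,1,0],[0,0,1]],float),np.array([[0,0,0],[-1,0,0],[0,-1,0],[0,0,-1]],float)*.6]:
        r=minimize(f,[0,0,0] if best is None else best.x,method="Nelder-Mead",options=dict(initial_simplex=s+(0 if best is None else best.x),xatol=.005,fatol=.05,maxiter=400))
        best=r if best is None or r.fun<best.fun else best
    v=best.x; return np.array([q0[0]+v[0]*10,q0[1]+v[1]*10,np.degrees(q0[2]+v[2]*.1)]),best.fun,M.sum()
E
cat > run1.py <<'E'
from fit import *
p=pickle.load(open("top.pkl","rb")); H,S,V=hsvof(p)
blue=(H>100)&(H<125)&(S>110)&(V>50); org=(H>3)&(H<16)&(S>110)&(V>90)
red=((H<6)|(H>172))&(S>110)&(V>40)
def hull(m,bb):
    o=np.zeros(m.shape,np.uint8); mm=np.zeros_like(m); mm[bb[1]:bb[3],bb[0]:bb[2]]=m[bb[1]:bb[3],bb[0]:bb[2]]
    mm=cv2.morphologyEx(mm.astype(np.uint8),cv2.MORPH_OPEN,np.ones((2,2)))
    ys,xs=np.where(mm); cv2.fillConvexPoly(o,cv2.convexHull(np.c_[xs,ys].astype(np.int32)),1); return o>0
bb=(112,225,195,295)
m=hull(blue,(115,228,192,292))|(org&(np.arange(560)[None]>112))
print("lid",fit(p,LID,m,bb,(445,342,np.radians(7.2)),0))
bb=(375,200,460,255); m=hull(red,bb)
print("scoop",fit(p,SCOOP,m,bb,(515,-350,np.radians(92)),3))
import numpy as np
dark=(V<100)&(S<70)
bb=(250,158,335,230)
m=(hull(dark&(np.arange(420)[:,None]<218),(262,160,322,221)))|org
print("jar",fit(p,JAR,m,bb,(591,-16,np.radians(-17.6)),0))
cv2.imwrite("pics/jm.png",cv2.resize(np.hstack([m[bb[1]:bb[3],bb[0]:bb[2]]*255,V[bb[1]:bb[3],bb[0]:bb[2]]]).astype(np.uint8),None,fx=4,fy=4))
# circle rim via cloud: points z>127
W=cloud(p); k=(W[...,2]>126)&(W[...,2]<138)&(abs(W[...,0]-591)<90)&(abs(W[...,1]+16)<100)&~org
P=W[k]; from scipy.optimize import least_squares
r=least_squares(lambda v:np.hypot(P[:,0]-v[0],P[:,1]-v[1])-v[2],[591,-16,67],loss="soft_l1"); print("rim cloud",len(P),r.x, np.median(P[:,2]))
# handles: scoop handle top z ~ 88, lid handle top z~53
k=(W[...,2]>70)&(abs(W[...,0]-515)<60)&(abs(W[...,1]+370)<60); P=W[k]; print("scoop handle",len(P),P.mean(0),np.nanpercentile(P,[5,95],0))
k=(W[...,2]>42)&(abs(W[...,0]-440)<60)&(abs(W[...,1]-342)<60); P=W[k]; print("lid handle",len(P),P.mean(0),np.nanpercentile(P,[5,95],0))
k=(W[...,2]>20)&(abs(W[...,0]-515)<60)&(abs(W[...,1]+350)<95); 
T=(abs(W[...,0]-330)<20)&(abs(W[...,1])<50); print("table z",np.nanmedian(W[...,2][(abs(W[...,0]-330)<40)&(abs(W[...,1]+200)<50)]))
ys,xs=np.where((H>18)&(H<32)&(S>120)&(V>70)&(np.arange(560)[None]>380)&(np.arange(420)[:,None]<260)); print(np.c_[xs,ys].mean(0),len(xs))
E
python3 run1.py
```

```text
lid (array([445.06292171, 341.02844953,   8.0085686 ]), np.float64(242.3125), np.float32(2209.0))
scoop (array([ 519.59235264, -347.96154521,   91.130815  ]), np.float64(75.25), np.float32(1668.0))
jar (array([587.38546472, -18.2934421 , -19.92816034]), np.float64(247.375), np.float32(2818.0))
rim cloud 448 [591.54558878 -17.52484002  65.22271677] 129.27156352765772
scoop handle 154 [ 520.61654861 -363.70731056   83.04393684] [[ 498.35804849 -371.26536939   73.08991156]
 [ 543.43235099 -358.00932955   88.19756443]]
lid handle 168 [444.92979318 340.47584447  50.70792581] [[436.82663419 309.42060919  44.72753276]
 [453.05947807 371.6933351   54.51698411]]
table z -1.761034252114647
[423.36842105 227.89473684] 57
```

View pics/jm.png

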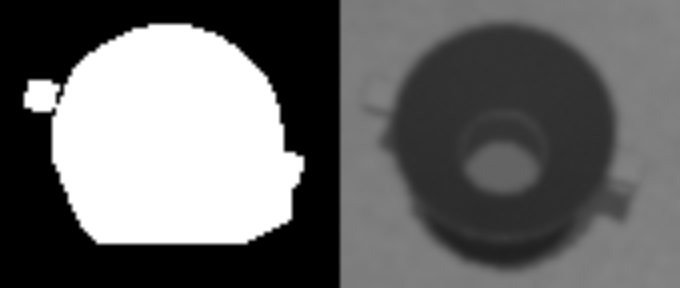

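```bash
cat > run2.py <<'E'
from fit import *
def cents(p,m,mn=10):
    n,l,st,c=cv2.connectedComponentsWithStats(m.astype(np.uint8)); return [(c[i],st[i,4]) for i in range(1,n) if st[i,4]>=mn]
for n in ["top","scene"]:
    p=pickle.load(open(n+".pkl","rb")); H,S,V=hsvof(p)
    org=(H>3)&(H<17)&(S>100)&(V>80)
    for c,a in cents(p,org):
        if n=="scene" and not(250<c[0]<360 and 140<c[1]<240): continue
        print(n,c.round(1),a,"z130",onplane(p,*c,130)[0].round(1),"z6",onplane(p,*c,6)[0].round(1))
    W=cloud(p)
    k=(W[...,2]>122)&(W[...,2]<138)&(abs(W[...,0]-591)<90)&(abs(W[...,1]+16)<100)&~org
    P=W[k]
    from scipy.optimize import least_squares
    r=least_squares(lambda v:np.hypot(P[:,0]-v[0],P[:,1]-v[1])-v[2],[591,-16,67],loss="soft_l1"); print("rim cloud",n,len(P),r.x, np.median(P[:,2]))
    # plane biases
    print("table",np.nanmedian(W[...,2][(abs(W[...,0]-400)<40)&(abs(W[...,1]+200)<50)]))
p=pickle.load(open("scene.pkl","rb")); H,S,V=hsvof(p)
red=((H<6)|(H>172))&(S>110)&(V>50)
for c,a in cents(p,red,100): print("red",c,a)
bb=(125,270,225,345)
mm=np.zeros(red.shape,np.uint8); mm[bb[1]:bb[3],bb[0]:bb[2]]=red[bb[1]:bb[3],bb[0]:bb[2]]
mm=cv2.morphologyEx(mm,cv2.MORPH_OPEN,np.ones((2,2)))
ys,xs=np.where(mm); o=np.zeros_like(mm); cv2.fillConvexPoly(o,cv2.convexHull(np.c_[xs,ys].astype(np.int32)),1)
print("scoop scene",fit(p,SCOOP,o>0,bb,(519,-348,np.radians(91)),3))
save(p,"scoopscene",(125,270,225,345),6)
E
python3 run2.py
```

```text
top [259.9 181.5] 66 z130 [613.2  56.6 130. ] z6 [653.5  63.6   6. ]
top [321.  199.6] 68 z130 [566.4 -88.5 130. ] z6 [601.  -99.3   6. ]
top [403. 213.] 11 z130 [ 531.1 -281.3  130. ] z6 [ 561.4 -315.7    6. ]
top [437.1 228.2] 48 z130 [ 493.2 -359.1  130. ] z6 [ 518.8 -403.1    6. ]
top [412.4 226.2] 33 z130 [ 499.  -301.1  130. ] z6 [ 525.3 -337.9    6. ]
top [182.1 255.6] 52 z130 [436.5 236.  130. ] z6 [455.2 264.9   6. ]
top [122.2 263.6] 50 z130 [419.3 374.2 130. ] z6 [435.9 420.    6. ]
top [142.4 310.6] 27 z130 [313.1 320.5 130. ] z6 [316.7 359.8   6. ]
top [167.6 349.7] 33 z130 [228.1 259.6 130. ] z6 [221.3 291.4   6. ]
rim cloud top 654 [591.29361004 -17.47597064  63.82632036] 127.81495406514514
table -1.5843584381241878
scene [345.6 158.9] 15 z130 [535.  253.5 130. ] z6 [437.2 417.3   6. ]
scene [325.6 205.7] 73 z130 [618.6  53.3 130. ] z6 [536.6 179.2   6. ]
scene [269.5 226.9] 78 z130 [572.6 -94.9 130. ] z6 [481.9   3.    6. ]
rim cloud scene 452 [592.47843812 -19.83517326  64.68100374] 127.51968895241217
table -0.9053982985943138
red [350.88529412 299.68382353] 680
red [176.4478742  308.44379732] 1717
scoop scene (array([ 525.3544618 , -346.15030921,   90.79275797]), np.float64(148.625), np.float32(2378.0))
```

View pics/scoopscene.png

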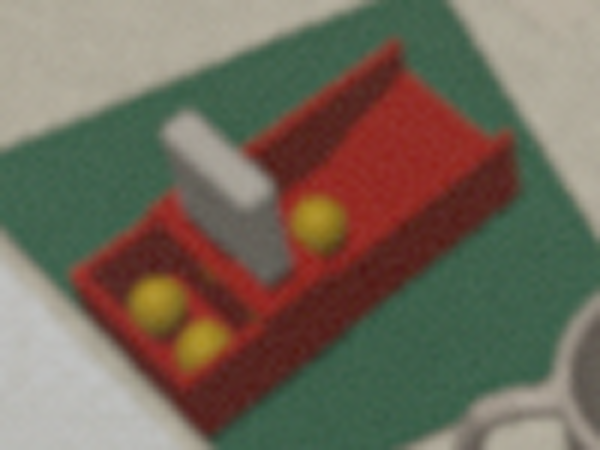

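```bash
python3 - <<'E'
from h import *
p=pickle.load(open("top.pkl","rb")); W=cloud(p)
for (u,v) in [(461,150),(464,180),(470,215),(472,228),(480,190),(500,125),(505,160),(512,200),(530,215),(403,158),(363,142),(275,120),(275,150),(238,113),(312,110),(145,160),(130,147),(222,245),(210,197),(228,197),(212,292),(235,290)]:
    print((u,v),W[v,u].round(0))
# grid height map of max z in cells, 40mm
from math import floor
m=np.isfinite(W[...,2]); P=W[m]
g={}
for x,y,z in P:
    k=(int(x//40),int(y//40)); g.setdefault(k,[]).append(z)
for xi in range(20,2,-1):
    print(xi*40,' '.join(f"{int(np.percentile(g[(xi,yi)],95)):4d}" if (xi,yi) in g else '   .' for yi in range(11,-14,-1)))
print([yi*40 for yi in range(11,-14,-1)])
E
```

```text
(461, 150) [ 729. -481.   31.]
(464, 180) [nan nan nan]
(470, 215) [ 545. -479.   43.]
(472, 228) [ 511. -482.   40.]
(480, 190) [ 590. -480.  115.]
(500, 125) [ 696. -477.  259.]
(505, 160) [ 616. -480.  253.]
(512, 200) [ 524. -478.  260.]
(530, 215) [ 511. -560.  178.]
(403, 158) [ 718. -329.    3.]
(363, 142) [ 749. -214.   42.]
(275, 120) [780.  20. 118.]
(275, 150) [744.  22.   5.]
(238, 113) [783. 109. 152.]
(312, 110) [796. -73. 139.]
(145, 160) [674. 339. 125.]
(130, 147) [686. 359. 181.]
(222, 245) [458. 142. 146.]
(210, 197) [575. 175. 133.]
(228, 197) [589. 138.  84.]
(212, 292) [357. 175.  67.]
(235, 290) [362. 121.  58.]
800    2    1    2    2    2    2    2    2    2    .    .    .    .  153    1    1    2    2    1    1    1    0    0    1    1
760    2    1    2    2    3   23   24   22    3  153  153  153  153  151    2    2   96  101    1    2    1    1    0    0    1
720    1    2    1    2    2   24   24   22    2   81   68   57   44   30    2    2  141  138   96   87   85    0    1  244  258
680    2    2  180  179    2   24   24   21    1    1    2    1    1  
[... 1297 characters left out ...]
2    2    1    1    1    2   32   83   32   29    1
240    1    2    7   39   38    3    2    1    2    1    1    1    1    1    1    1    1    1    1   31    8   80   83    2    1
200  395    2    2    7    7    1    1    2    2    2    1    1    1    1    2    1    1    1    1   17   32   30    1    1    0
160  401  347    1    2    1    1    1    1    1    2    1    2    1    1    1    1    1    1    1    1    1    1    1    0    0
120  380  346    1    1    1    1    1    1    1    1   11  195  214   12    0    1    1    1    1    0    1    1    1    1    0
[440, 400, 360, 320, 280, 240, 200, 160, 120, 80, 40, 0, -40, -80, -120, -160, -200, -240, -280, -320, -360, -400, -440, -480, -520]
```

```bash
cat > mv.py <<'E'
# plan helper: turns world TCP targets into rows relative to the commanded pose; keeps commanded pose in cmd.pkl
from h import *
from scipy.spatial.transform import Rotation as Ro, Slerp
import os
def cmd():
    if os.path.exists("cmd.pkl"): return pickle.load(open("cmd.pkl","rb"))
    return np.array([180.913,492.847,231.278]),np.array([[-.93876,.34458,0],[.34458,.93876,0],[0,0,-1.]])
def down(alpha,tilt=0):
    a=np.radians(alpha); x=np.array([np.cos(a),np.sin(a),0]); z=np.array([0,0,-1.]); R=np.c_[x,np.cross(z,x),z]
    return R@Ro.from_rotvec([np.radians(tilt),0,0]).as_matrix()
def plan(tg):
    """tg: list of (claw,pos,R)."""
    p0,R0=cmd(); out=[];last=(p0,R0)
    for c,p,R in tg:
        t=R0.T@(np.array(p)-p0)/1000; w=Ro.from_matrix(R0.T@R).as_rotvec()
        t=np.round(t,4); w=np.round(w,3); out.append(f"{c:g} "+" ".join(f"{v:g}" for v in t+0.0)+" "+" ".join(f"{v:g}" for v in w+0.0))
        last=(p0+R0@(t*1000),R0@Ro.from_rotvec(w).as_matrix())
    print("; ".join(out)); pickle.dump(last,open("next.pkl","wb"))
def done(tol=3):
    """after the call: accept the commanded pose if measured agrees"""
    o=env.get_obs(); p,R=pickle.load(open("next.pkl","rb"))
    d=o["ee_pos"]-p; a=np.degrees(Ro.from_matrix(R.T@o["ee_rot"]).magnitude())
    print("t %.2f err"%o["time_s"],d.round(2),"ang %.2f"%a,"grip %.1f"%o["grip_width"],"F",o["wrist_force"].round(1),"q",o["qpos"].round(2))
    if np.linalg.norm(d)<tol*2 and a<2: pickle.dump((p,R),open("cmd.pkl","wb"))
    else:
        print("NOT REACHED: using measured"); pickle.dump((o["ee_pos"],o["ee_rot"]),open("cmd.pkl","wb"))
def smooth(n): # eased fractions
    s=np.arange(1,n+1)/n; return s*s*(3-2*s)
def path(claw,p1,R1,n,ease=True,p0=None,R0=None,polar=False):
    c=cmd(); p0=c[0] if p0 is None else np.array(p0,float); R0=c[1] if R0 is None else R0
    p1=np.array(p1,float); s=smooth(n) if ease else np.arange(1,n+1)/n
    S=Slerp([0,1],Ro.from_matrix(np.array([R0,R1])))(s).as_matrix(); res=[]
    for k,f in enumerate(s):
        if polar:
            r=np.hypot(*p0[:2])*(1-f)+np.hypot(*p1[:2])*f; a=np.arctan2(p0[1],p0[0])*(1-f)+np.arctan2(p1[1],p1[0])*f
            q=np.array([r*np.cos(a),r*np.sin(a),p0[2]*(1-f)+p1[2]*f])
        else: q=p0*(1-f)+p1*f
        res.append((claw,q,S[k]))
    return res
E
python3 - <<'E'
from mv import *
T=path(0,[521,-367,200],down(181),26,ease=False,polar=True)
plan(T[:12])
E
```

```text
0 -0.0373 0.003 0.0012 0 0 -0.014; 0 -0.075 0.0033 0.0024 0 0 -0.028; 0 -0.1129 0.001 0.0036 0 0 -0.043; 0 -0.1509 -0.0041 0.0048 0 0 -0.057; 0 -0.1887 -0.012 0.006 0 0 -0.071; 0 -0.2261 -0.0226 0.0072 0 0 -0.085; 0 -0.263 -0.036 0.0084 0 0 -0.099; 0 -0.2991 -0.0521 0.0096 0 0 -0.114; 0 -0.3342 -0.0708 0.0108 0 0 -0.128; 0 -0.3681 -0.0922 0.012 0 0 -0.142; 0 -0.4007 -0.1161 0.0132 0 0 -0.156; 0 -0.4318 -0.1425 0.0144 0 0 -0.17
```

>>> jog_arm:
  motion: "0 -0.037 0.003 0.001 0 0 -0.014; 0 -0.075 0.003 0.002 0 0 -0.028; 0 -0.113 0.001 0.004 0 0 -0.043; 0 -0.151 -0.004 0.005 0 0 -0.057; 0 -0.189 -0.012 0.006 0 0 -0.071; 0 -0.226 -0.023 0.007 0 0 -0.085; 0 -0.263 -0.036 0.008 0 0 -0.099; 0 -0.299 -0.052 0.01 0 0 -0.114; 0 -0.334 -0.071 0.011 0 0 -0.128; 0 -0.368 -0.092 0.012 0 0 -0.142; 0 -0.401 -0.116 0.013 0 0 -0.156; 0 -0.4318 -0.1425 0.0144 0 0 -0.17"

```text
time_s: 2.2
ee_pos: [538.2, 208.9, 216.8]
ee_rot: [[-0.984, 0.18, 0.0], [0.18, 0.984, 0.0], [-0.0, 0.0, -1.0]]
wrist_force: [0.1, 0.2, 0.1]
grip_width: 85.7
```

```bash
python3 - <<'E'
from mv import *
done(20)
T=path(0,[521,-367,200],down(181),14,ease=False,polar=True)
plan(T[:12])
E
```

```text
t 2.20 err [ 1.01 -1.42 -0.09] ang 0.04 grip 85.7 F [0.1 0.2 0.1] q [0.23 0.36 0.05 1.27 0.   0.41]
0 -0.024 -0.0333 0.0012 0 0 -0.014; 0 -0.0457 -0.0684 0.0024 0 0 -0.028; 0 -0.0651 -0.1053 0.0036 0 0 -0.043; 0 -0.0818 -0.1438 0.0048 0 0 -0.057; 0 -0.0959 -0.1836 0.006 0 0 -0.071; 0 -0.1072 -0.2246 0.0072 0 0 -0.085; 0 -0.1156 -0.2666 0.0084 0 0 -0.1; 0 -0.1211 -0.3094 0.0096 0 0 -0.114; 0 -0.1235 -0.3528 0.0109 0 0 -0.128; 0 -0.1228 -0.3966 0.0121 0 0 -0.142; 0 -0.1189 -0.4404 0.0133 0 0 -0.157; 0 -0.1119 -0.4843 0.0145 0 0 -0.171
```

>>> jog_arm:
  motion: "0 -0.024 -0.033 0.001 0 0 -0.014; 0 -0.046 -0.068 0.002 0 0 -0.028; 0 -0.065 -0.105 0.004 0 0 -0.043; 0 -0.082 -0.144 0.005 0 0 -0.057; 0 -0.096 -0.184 0.006 0 0 -0.071; 0 -0.107 -0.225 0.007 0 0 -0.085; 0 -0.116 -0.267 0.008 0 0 -0.1; 0 -0.121 -0.309 0.01 0 0 -0.114; 0 -0.124 -0.353 0.011 0 0 -0.128; 0 -0.123 -0.397 0.012 0 0 -0.142; 0 -0.119 -0.44 0.013 0 0 -0.157; 0 -0.1119 -0.4843 0.0145 0 0 -0.171"

```text
time_s: 3.4
ee_pos: [559.2, -288.0, 202.2]
ee_rot: [[-1.0, 0.01, 0.0], [0.01, 1.0, 0.0], [-0.0, 0.0, -1.0]]
wrist_force: [0.8, -0.8, 1.0]
grip_width: 85.2
```

```bash
python3 - <<'E'
from mv import *
done(20)
plan(path(0,[521,-367,180],down(181),6,ease=False)+[(0,[521,-367,180],down(181))]*1)
E
```

```text
t 3.40 err [-0.48 -1.7  -0.15] ang 0.04 grip 85.2 F [ 0.8 -0.8  1. ] q [-0.61  0.45  0.17  1.29  0.   -0.59]
0 0.0063 -0.0135 0.0037 0 0 -0.005; 0 0.0126 -0.027 0.0075 0 0 -0.009; 0 0.0189 -0.0406 0.0112 0 0 -0.014; 0 0.0252 -0.0541 0.0149 0 0 -0.019; 0 0.0315 -0.0676 0.0186 0 0 -0.024; 0 0.0378 -0.0811 0.0224 0 0 -0.028; 0 0.0378 -0.0811 0.0224 0 0 -0.028
```

>>> jog_arm:
  motion: "0 0.006 -0.014 0.004 0 0 -0.005; 0 0.013 -0.027 0.008 0 0 -0.009; 0 0.019 -0.041 0.011 0 0 -0.014; 0 0.025 -0.054 0.015 0 0 -0.019; 0 0.032 -0.068 0.019 0 0 -0.024; 0 0.0378 -0.0811 0.0224 0 0 -0.028; 0 0.0378 -0.0811 0.0224 0 0 -0.028"

```text
time_s: 4.1
ee_pos: [520.1, -368.4, 179.3]
ee_rot: [[-1.0, -0.016, -0.001], [-0.016, 1.0, 0.0], [0.001, 0.0, -1.0]]
wrist_force: [0.2, 0.5, -0.4]
grip_width: 85.5
```

```bash
python3 - <<'E'
from mv import *
done()
for n in("scene","top"):
    p=shot(n,n+"_h1"); save(p,n+"_h1"); 
    o=env.get_obs()
    print(n,"tcp px",w2p(p,o["ee_pos"]), w2p(p,[[521,-367,88],[521,-367,60]]))
p=pickle.load(open("top_h1.pkl","rb"));W=cloud(p)
# arm-height points near box
for y in (-300,-340,-380,-420,-460): 
    print(y,[ (x, int(np.nanmax(np.where((abs(W[...,0]-x)<12)&(abs(W[...,1]-y)<20),W[...,2],-9)))) for x in range(380,640,20)])
E
```

```text
t 4.10 err [-0.86 -1.43 -0.67] ang 0.08 grip 85.5 F [ 0.2  0.5 -0.4] q [-0.74  0.48  0.14  1.24 -0.   -0.76]
scene tcp px [[151.83128712 264.99743269]] [[160.13330747 294.93893649]
 [162.35514052 303.25344592]]
top tcp px [[446.72701134 211.58684246]] [[433.54472404 220.6579155 ]
 [429.95396003 223.14934721]]
-300 [(380, 687), (400, 686), (420, 684), (440, 682), (460, 677), (480, 671), (500, 668), (520, 669), (540, 666), (560, 664), (580, 5), (600, 6), (620, 6)]
-340 [(380, -9), (400, -9), (420, -9), (440, -9), (460, 669), (480, 667), (500, 665), (520, 666), (540, 666), (560, 663), (580, 659), (600, 639), (620, 5)]
-380 [(380, -9), (400, -9), (420, -9), (440, -9), (460, -9), (480, -9), (500, -9), (520, -9), (540, -9), (560, 39), (580, 461), (600, 628), (620, 3)]
-420 [(380, -9), (400, -9), (420, -9), (440, -9), (460, -9), (480, -9), (500, -9), (520, -9), (540, -9), (560, -9), (580, -9), (600, 2), (620, 3)]
-460 [(380, -9), (400, -9), (420, -9), (440, -9), (460, -9), (480, -9), (500, -9), (520, -9), (540, -9), (560, -9), (580, -9), (600, -9), (620, 0)]
```

View pics/scene_h1.png

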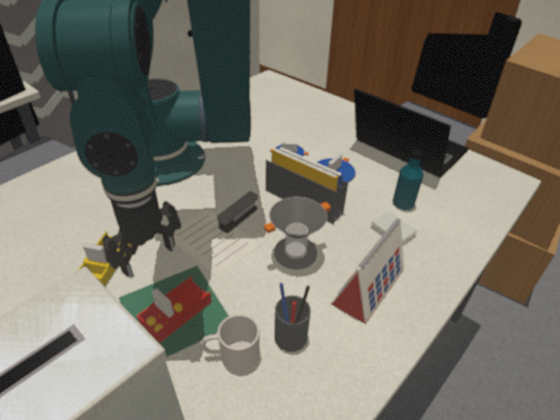

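View pics/top_h1.png

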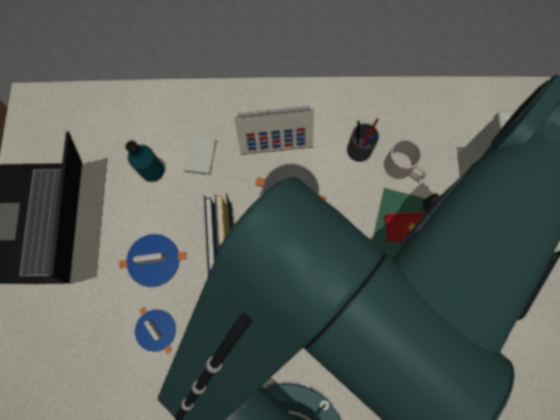

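```bash
python3 - <<'E'
from h import *
p=pickle.load(open("scene_h1.pkl","rb"));W=cloud(p); s=pickle.load(open("scene.pkl","rb"));W0=cloud(s)
im=p["img"].astype(int)
ch=np.abs(im-s["img"].astype(int)).sum(-1)>60
m=ch&np.isfinite(W[...,2])&(W[...,2]>150)&(W[...,0]>300)&(W[...,1]<-200)
P=W[m]
for zl in range(180,700,30):
    Q=P[(P[:,2]>=zl)&(P[:,2]<zl+30)]
    if len(Q)>5: print(zl,len(Q),"x",np.percentile(Q[:,0],[2,98]).round(0),"y",np.percentile(Q[:,1],[2,98]).round(0))
E
```

```text
180 306 x [513. 732.] y [-584. -317.]
210 438 x [513. 733.] y [-596. -308.]
240 16193 x [515. 731.] y [-675. -370.]
270 923 x [513. 541.] y [-440. -304.]
300 470 x [517. 559.] y [-407. -344.]
330 725 x [516. 558.] y [-407. -343.]
360 566 x [521. 564.] y [-412. -344.]
390 510 x [516. 565.] y [-413. -342.]
420 668 x [527. 576.] y [-432. -333.]
450 1171 x [524. 587.] y [-436. -315.]
480 853 x [531. 585.] y [-424. -332.]
510 531 x [546. 577.] y [-412. -378.]
540 967 x [520. 579.] y [-429. -334.]
570 982 x [495. 592.] y [-447. -270.]
600 1390 x [530. 596.] y [-444. -367.]
630 1265 x [502. 592.] y [-431. -342.]
660 29 x [489. 506.] y [-415. -402.]
```

```bash
python3 - <<'E'
from mv import *
done()
T=path(0,[521,-367,49],down(181),8)
plan(T+[(0,[521,-367,49],down(181))])
E
```

```text
t 4.20 err [-0.11 -0.15 -0.1 ] ang 0.03 grip 85.4 F [0.6 0.  1.2] q [-0.74  0.48  0.14  1.24  0.   -0.76]
0 0 0 0.0056 0 0 0; 0 0 0 0.0205 0 0 0; 0 0 0 0.0414 0 0 0; 0 0 0 0.0655 0 0 0; 0 0 0 0.0895 0 0 0; 0 0 0 0.1105 0 0 0; 0 0 0 0.1254 0 0 0; 0 0 0 0.131 0 0 0; 0 0 0 0.131 0 0 0
```

>>> jog_arm:
  motion: "0 0 0 0.006 0 0 0; 0 0 0 0.02 0 0 0; 0 0 0 0.041 0 0 0; 0 0 0 0.066 0 0 0; 0 0 0 0.09 0 0 0; 0 0 0 0.11 0 0 0; 0 0 0 0.125 0 0 0; 0 0 0 0.131 0 0 0; 0 0 0 0.131 0 0 0"

```text
time_s: 5.1
ee_pos: [520.9, -366.3, 48.4]
ee_rot: [[-1.0, -0.018, -0.001], [-0.018, 1.0, 0.001], [0.001, 0.001, -1.0]]
wrist_force: [0.1, 0.3, 0.5]
grip_width: 85.3
```

```bash
python3 - <<'E'
from mv import *
done()
p=shot("scene","s2"); save(p,"s2",(80,180,240,350),4)
E
```

```text
t 5.10 err [-0.09  0.64 -0.58] ang 0.07 grip 85.3 F [0.1 0.3 0.5] q [-0.74  0.55 -0.09  0.93  0.   -0.76]
```

View pics/s2.png

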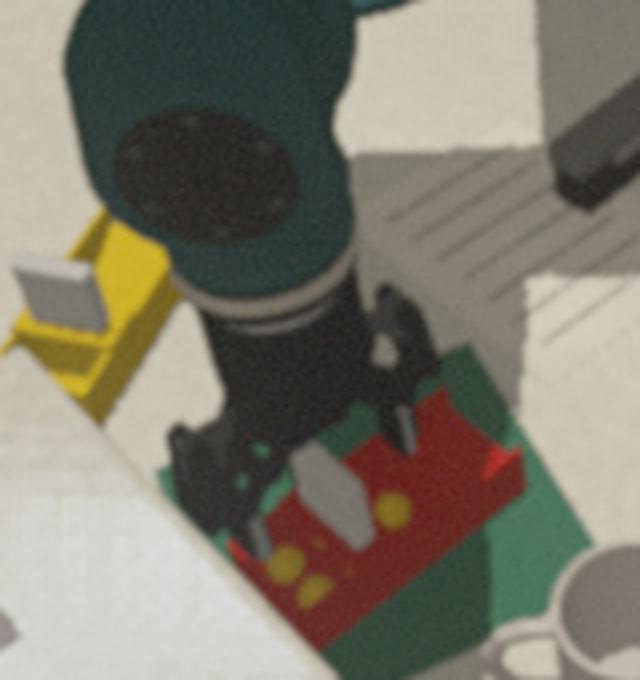

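The fingers straddle the white handle, with tips at crop (260,555) and (405,450) and the handle at (335,500). I'll close on it.

>>> jog_arm:
  motion: "120 0 0 0 0 0 0; 180 0 0 0 0 0 0; 255 0 0 0 0 0 0; 255 0 0 0 0 0 0; 255 0 0 0 0 0 0; 255 0 0 0 0 0 0; 255 0 0 0 0 0 0; 255 0 0 0 0 0 0"
  force: 70

```text
time_s: 5.95
ee_pos: [521.1, -367.0, 49.2]
ee_rot: [[-1.0, -0.017, 0.0], [-0.017, 1.0, -0.0], [-0.0, -0.0, -1.0]]
wrist_force: [-0.3, 0.8, 4.5]
grip_width: 13.4
```

```bash
python3 - <<'E'
from mv import *
o=env.get_obs(); print(o["time_s"],o["ee_pos"],o["grip_width"],o["wrist_force"])
T=path(255,[521,-367,69],down(181),5)
plan(T+[(255,[521,-367,69],down(181))])
E
```

```text
5.95 [ 521.06845093 -367.00516415   49.23331179] 13.448856413664068 [-0.25949196  0.84715869  4.54358998]
255 0 0 -0.0021 0 0 0; 255 0 0 -0.007 0 0 0; 255 0 0 -0.013 0 0 0; 255 0 0 -0.0179 0 0 0; 255 0 0 -0.02 0 0 0; 255 0 0 -0.02 0 0 0
```

>>> jog_arm:
  motion: "255 0 0 -0.002 0 0 0; 255 0 0 -0.007 0 0 0; 255 0 0 -0.013 0 0 0; 255 0 0 -0.018 0 0 0; 255 0 0 -0.02 0 0 0; 255 0 0 -0.02 0 0 0"

```text
time_s: 6.55
ee_pos: [521.1, -367.1, 69.4]
ee_rot: [[-1.0, -0.017, 0.0], [-0.017, 1.0, -0.0], [-0.0, -0.0, -1.0]]
wrist_force: [0.4, -0.6, -1.8]
grip_width: 13.2
```

```bash
python3 - <<'E'
from mv import *
done()
p=shot("scene","s3"); save(p,"s3",(80,180,240,350),4)
print(env.get_obs()["ft_torque"])
E
```

```text
t 6.55 err [ 0.13 -0.15  0.44] ang 0.04 grip 13.2 F [ 0.4 -0.6 -1.8] q [-0.74  0.54 -0.06  0.98 -0.   -0.76]
[-0.00840811 -0.02980909  0.01142269]
```

View pics/s3.png

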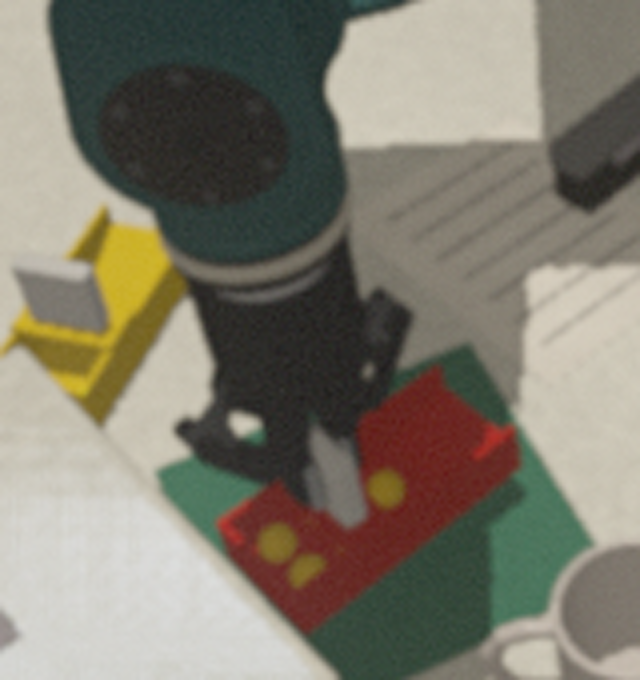

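The scoop is held level with marbles visible at crop (385,490), (275,540) and (305,570). Next I'll lift it and carry it to the jar.

```bash
cat > pour.py <<'E'
from mv import *
AX=np.array([591.5,-17.3]); PHI=72.
u=np.array([np.cos(np.radians(PHI)),np.sin(np.radians(PHI))])
def pose(th,off,tz):
    t=np.radians(th); h=100*np.cos(t)-27*np.sin(t); v=-100*np.sin(t)-27*np.cos(t)
    xy=AX+u*(off-h); return np.array([*xy,tz-v]),down(PHI+90,th)
E
python3 - <<'E'
from pour import *
plan(path(255,[521,-367,205],down(181),9))
print(pose(0,-30,178)[0])
for th in(0,15,30,60): print(th,pose(th,-30,152)[0].round(1))
E
```

```text
255 0 0 -0.0047 0 0 0; 255 0 0 -0.0172 0 0 0; 255 0 0 -0.0353 0 0 0; 255 0 0 -0.0567 0 0 0; 255 0 0 -0.0793 0 0 0; 255 0 0 -0.1008 0 0 0; 255 0 0 -0.1189 0 0 0; 255 0 0 -0.1314 0 0 0; 255 0 0 -0.136 0 0 0
[ 551.32779073 -140.93734712  205.        ]
0 [ 551.3 -140.9  179. ]
15 [ 554.5 -131.1  204. ]
30 [ 559.6 -115.4  225.4]
60 [574.  -71.1 252.1]
```

>>> jog_arm:
  motion: "255 0 0 -0.005 0 0 0; 255 0 0 -0.017 0 0 0; 255 0 0 -0.035 0 0 0; 255 0 0 -0.057 0 0 0; 255 0 0 -0.079 0 0 0; 255 0 0 -0.101 0 0 0; 255 0 0 -0.119 0 0 0; 255 0 0 -0.131 0 0 0; 255 0 0 -0.136 0 0 0"

```text
time_s: 7.5
ee_pos: [521.3, -367.2, 207.1]
ee_rot: [[-1.0, -0.017, 0.002], [-0.017, 1.0, -0.002], [-0.002, -0.002, -1.0]]
wrist_force: [-0.2, -0.1, -1.4]
grip_width: 13.2
```

```bash
python3 - <<'E'
from pour import *
done()
plan(path(255,[551.3,-140.9,205],down(162),12))
E
```

```text
t 7.50 err [ 0.31 -0.29  2.09] ang 0.13 grip 13.2 F [-0.2 -0.1 -1.4] q [-0.74  0.47  0.2   1.31 -0.   -0.76]
255 -0.0007 0.0044 0 0 0 0.007; 255 -0.0025 0.0167 0 0 0 0.025; 255 -0.0053 0.0352 0 0 0 0.052; 255 -0.0089 0.0585 0 0 0 0.086; 255 -0.0129 0.0848 0 0 0 0.125; 255 -0.0171 0.1128 0 0 0 0.166; 255 -0.0213 0.1407 0 0 0 0.207; 255 -0.0253 0.167 0 0 0 0.245; 255 -0.0289 0.1903 0 0 0 0.28; 255 -0.0317 0.2088 0 0 0 0.307; 255 -0.0335 0.2211 0 0 0 0.325; 255 -0.0342 0.2255 0 0 0 0.331
```

>>> jog_arm:
  motion: "255 -0.001 0.004 0 0 0 0.007; 255 -0.003 0.017 0 0 0 0.025; 255 -0.005 0.035 0 0 0 0.052; 255 -0.009 0.059 0 0 0 0.086; 255 -0.013 0.085 0 0 0 0.125; 255 -0.017 0.113 0 0 0 0.166; 255 -0.021 0.141 0 0 0 0.207; 255 -0.025 0.167 0 0 0 0.245; 255 -0.029 0.19 0 0 0 0.28; 255 -0.032 0.209 0 0 0 0.307; 255 -0.034 0.221 0 0 0 0.325; 255 -0.0342 0.2255 0 0 0 0.331"

```text
time_s: 8.7
ee_pos: [551.0, -139.5, 204.5]
ee_rot: [[-0.951, 0.308, -0.001], [0.308, 0.951, 0.001], [0.001, 0.0, -1.0]]
wrist_force: [0.2, -0.2, -1.9]
grip_width: 13.6
```

```bash
python3 - <<'E'
from pour import *
done()
p=shot("scene","s4"); save(p,"s4",(180,120,380,290),4)
p=shot("top","t4"); save(p,"t4")
tt=[(255,)+pose(th,-30,178-26*min(1,th/12)) for th in (2,4,6,8,10,12,13.5,15,15,15,15,15)]
plan(tt)
E
```

```text
t 8.70 err [-0.28  1.45 -0.49] ang 0.07 grip 13.6 F [ 0.2 -0.2 -1.9] q [-0.39  0.35  0.    1.23  0.   -0.08]
255 0 0.001 0.0008 0.035 0 0; 255 0 0.0021 0.0017 0.07 0 0; 255 0 0.0033 0.0027 0.105 0 0; 255 0 0.0047 0.0037 0.14 0 0; 255 0 0.0062 0.0047 0.175 0 0; 255 0 0.0078 0.0058 0.209 0 0; 255 0 0.009 0.0034 0.236 0 0; 255 0 0.0104 0.001 0.262 0 0; 255 0 0.0104 0.001 0.262 0 0; 255 0 0.0104 0.001 0.262 0 0; 255 0 0.0104 0.001 0.262 0 0; 255 0 0.0104 0.001 0.262 0 0
```

View pics/s4.png

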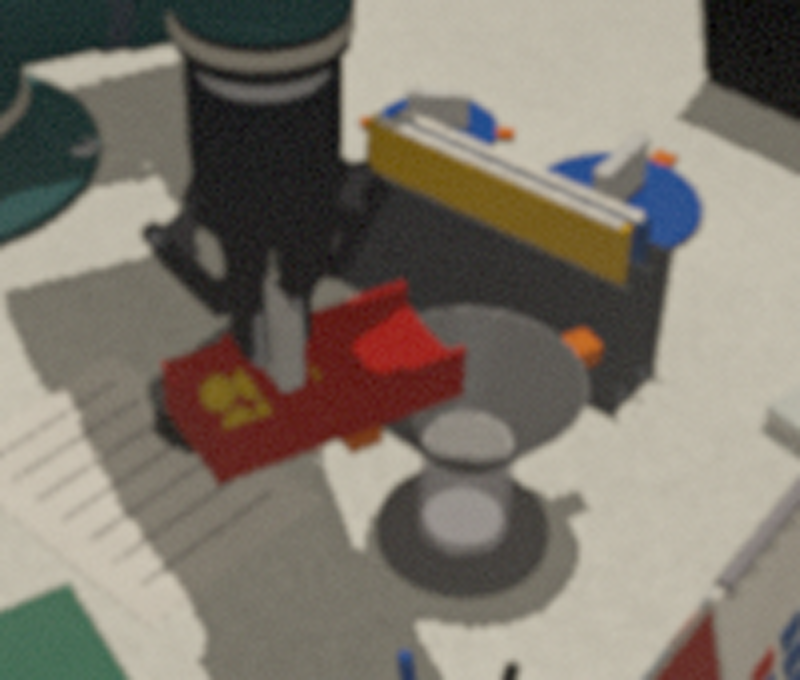

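View pics/t4.png

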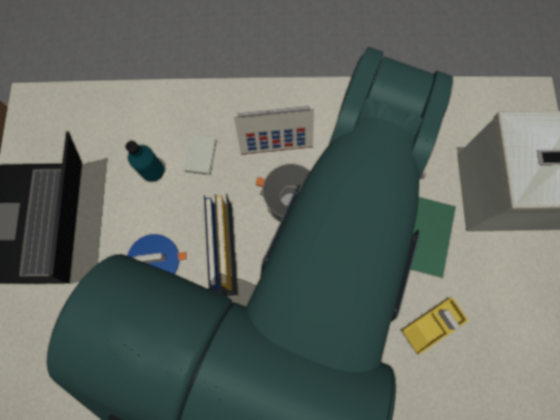

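The level scoop's spout is over the near half of the funnel at crop (465,355), and the marbles are at the back. I'll tilt gently to 15° so they gather on the ramp.

>>> jog_arm:
  motion: "255 0 0.001 0.001 0.035 0 0; 255 0 0.002 0.002 0.07 0 0; 255 0 0.003 0.003 0.105 0 0; 255 0 0.005 0.004 0.14 0 0; 255 0 0.006 0.005 0.175 0 0; 255 0 0.008 0.006 0.209 0 0; 255 0 0.009 0.003 0.236 0 0; 255 0 0.0104 0.001 0.262 0 0; 255 0 0.0104 0.001 0.262 0 0; 255 0 0.0104 0.001 0.262 0 0; 255 0 0.0104 0.001 0.262 0 0; 255 0 0.0104 0.001 0.262 0 0"

```text
time_s: 10.0
ee_pos: [554.4, -131.3, 204.0]
ee_rot: [[-0.951, 0.299, -0.08], [0.309, 0.919, -0.246], [0.0, -0.259, -0.966]]
wrist_force: [0.2, 0.5, -2.3]
grip_width: 13.0
```

```bash
python3 - <<'E'
from pour import *
done()
p=shot("scene","s5"); save(p,"s5",(200,150,360,290),5)
tt=[(255,)+pose(th,-30,152) for th in np.linspace(16,27,12)]
plan(tt)
E
```

```text
t 10.00 err [-0.11 -0.25  0.02] ang 0.03 grip 13.0 F [ 0.2  0.5 -2.3] q [-0.25  0.38  0.02  1.23 -0.26  0.07]
255 0 0.0005 -0.0017 0.017 0 0; 255 0 0.001 -0.0034 0.035 0 0; 255 0 0.0015 -0.0052 0.052 0 0; 255 0 0.0021 -0.0069 0.07 0 0; 255 0 0.0027 -0.0086 0.087 0 0; 255 0 0.0033 -0.0103 0.105 0 0; 255 0 0.004 -0.012 0.122 0 0; 255 0 0.0047 -0.0136 0.139 0 0; 255 0 0.0054 -0.0153 0.157 0 0; 255 0 0.0062 -0.0169 0.174 0 0; 255 0 0.007 -0.0186 0.192 0 0; 255 0 0.0078 -0.0202 0.209 0 0
```

View pics/s5.png

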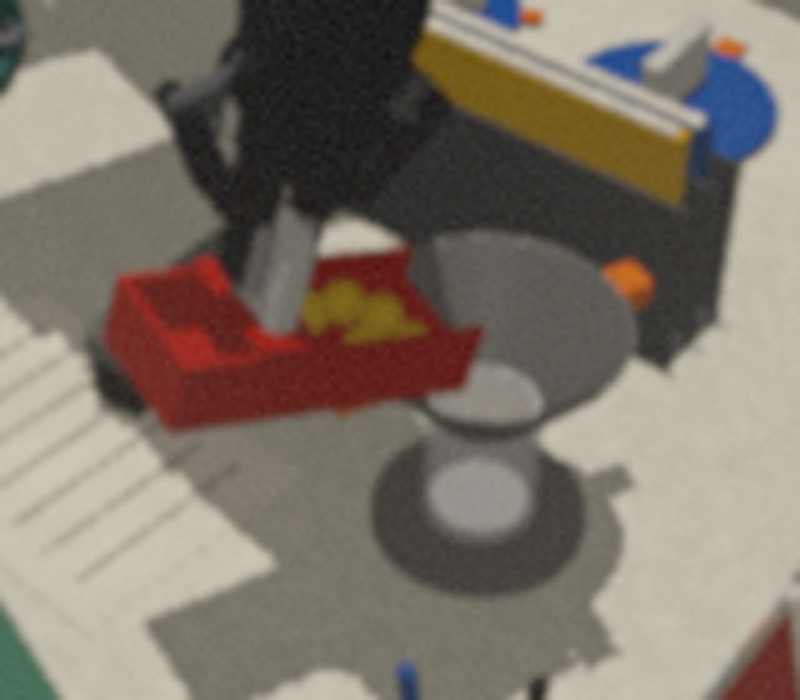

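The marbles have gathered on the ramp around crop (365,310), with the spout at (480,340) over the funnel. I'll continue slowly past 20°.

>>> jog_arm:
  motion: "255 0 0.001 -0.002 0.017 0 0; 255 0 0.001 -0.003 0.035 0 0; 255 0 0.002 -0.005 0.052 0 0; 255 0 0.002 -0.007 0.07 0 0; 255 0 0.003 -0.009 0.087 0 0; 255 0 0.003 -0.01 0.105 0 0; 255 0 0.004 -0.012 0.122 0 0; 255 0 0.005 -0.014 0.139 0 0; 255 0 0.005 -0.015 0.157 0 0; 255 0 0.006 -0.017 0.174 0 0; 255 0 0.007 -0.019 0.192 0 0; 255 0 0.0078 -0.0202 0.209 0 0"

```text
time_s: 11.25
ee_pos: [558.5, -118.7, 221.6]
ee_rot: [[-0.951, 0.275, -0.14], [0.309, 0.847, -0.433], [-0.0, -0.455, -0.89]]
wrist_force: [0.4, 0.5, -3.1]
grip_width: 13.0
```

```bash
python3 - <<'E'
from pour import *
done()
p=shot("scene","s6"); save(p,"s6",(200,150,360,290),5)
tt=[(255,)+pose(th,-30,152) for th in np.linspace(28.5,45,12)]
plan(tt)
E
```

```text
t 11.25 err [0.09 0.13 0.16] ang 0.08 grip 13.0 F [ 0.4  0.5 -3.1] q [-0.13  0.43  0.09  1.33 -0.46  0.21]
255 0 0.0007 -0.0026 0.026 0 0; 255 0 0.0015 -0.0052 0.053 0 0; 255 0 0.0024 -0.0077 0.079 0 0; 255 0 0.0033 -0.0103 0.105 0 0; 255 0 0.0044 -0.0128 0.131 0 0; 255 0 0.0054 -0.0153 0.157 0 0; 255 0 0.0066 -0.0177 0.183 0 0; 255 0 0.0078 -0.0202 0.21 0 0; 255 0 0.009 -0.0226 0.236 0 0; 255 0 0.0104 -0.0249 0.262 0 0; 255 0 0.0118 -0.0273 0.288 0 0; 255 0 0.0132 -0.0295 0.314 0 0
```

View pics/s6.png

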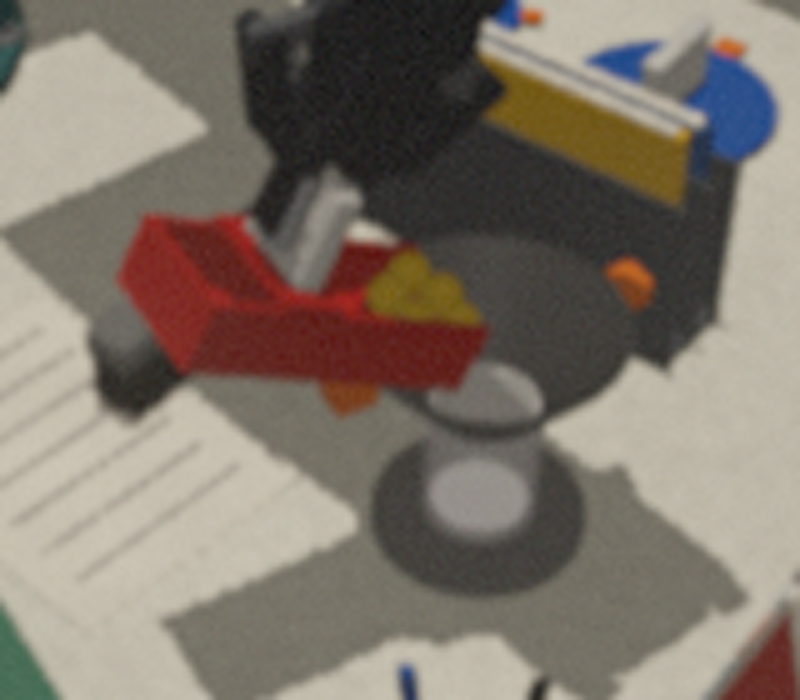

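The marbles are at the lip, crop (420,290). I'll keep the tilt slow.

```bash
python3 - <<'E'
from pour import *
plan([(255,)+pose(th,-30,152) for th in (28,29,29,29,29,30,31,32,33,34,35,36)])
E
```

```text
255 0 0.0005 -0.0017 0.018 0 0; 255 0 0.001 -0.0034 0.035 0 0; 255 0 0.001 -0.0034 0.035 0 0; 255 0 0.001 -0.0034 0.035 0 0; 255 0 0.001 -0.0034 0.035 0 0; 255 0 0.0015 -0.0052 0.053 0 0; 255 0 0.0021 -0.0069 0.07 0 0; 255 0 0.0027 -0.0086 0.088 0 0; 255 0 0.0033 -0.0103 0.105 0 0; 255 0 0.004 -0.012 0.122 0 0; 255 0 0.0047 -0.0136 0.14 0 0; 255 0 0.0054 -0.0153 0.157 0 0
```

>>> jog_arm:
  motion: "255 0 0.001 -0.002 0.018 0 0; 255 0 0.001 -0.003 0.035 0 0; 255 0 0.001 -0.003 0.035 0 0; 255 0 0.001 -0.003 0.035 0 0; 255 0 0.001 -0.003 0.035 0 0; 255 0 0.002 -0.005 0.053 0 0; 255 0 0.002 -0.007 0.07 0 0; 255 0 0.003 -0.009 0.088 0 0; 255 0 0.003 -0.01 0.105 0 0; 255 0 0.004 -0.012 0.122 0 0; 255 0 0.005 -0.014 0.14 0 0; 255 0 0.0054 -0.0153 0.157 0 0"

```text
time_s: 12.5
ee_pos: [562.2, -107.4, 232.8]
ee_rot: [[-0.951, 0.249, -0.182], [0.308, 0.769, -0.56], [-0.0, -0.589, -0.808]]
wrist_force: [0.1, -0.3, -1.4]
grip_width: 13.3
```

```bash
python3 - <<'E'
from pour import *
done()
p=shot("scene","s7"); save(p,"s7",(200,150,360,290),5)
tt=[(255,)+pose(th,-30,152) for th in np.linspace(38,60,12)]
plan(tt)
E
```

```text
t 12.50 err [0.12 0.26 0.1 ] ang 0.08 grip 13.3 F [ 0.1 -0.3 -1.4] q [-0.05  0.49  0.15  1.43 -0.6   0.33]
255 0 0.001 -0.0035 0.035 0 0; 255 0 0.0022 -0.0069 0.07 0 0; 255 0 0.0034 -0.0103 0.105 0 0; 255 0 0.0048 -0.0136 0.14 0 0; 255 0 0.0062 -0.0169 0.175 0 0; 255 -0.0001 0.0078 -0.0202 0.21 0 0; 255 -0.0001 0.0095 -0.0234 0.245 0 0; 255 -0.0001 0.0114 -0.0265 0.28 0 0; 255 -0.0001 0.0133 -0.0296 0.314 0 0; 255 -0.0001 0.0153 -0.0326 0.349 0 0; 255 -0.0001 0.0174 -0.0355 0.384 0 0; 255 -0.0001 0.0197 -0.0383 0.419 0 0
```

View pics/s7.png

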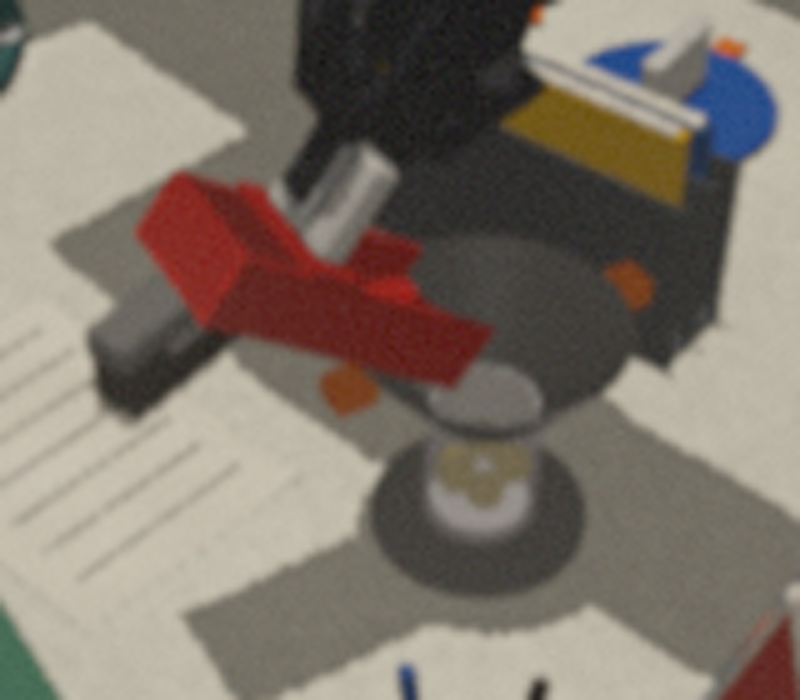

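Marbles are in the tube at crop (485,480), and the wrist reads -1.4 N, about the empty scoop's weight. I'll finish the tilt past 55° to be sure.

>>> jog_arm:
  motion: "255 0 0.001 -0.004 0.035 0 0; 255 0 0.002 -0.007 0.07 0 0; 255 0 0.003 -0.01 0.105 0 0; 255 0 0.005 -0.014 0.14 0 0; 255 0 0.006 -0.017 0.175 0 0; 255 0 0.008 -0.02 0.21 0 0; 255 0 0.01 -0.023 0.245 0 0; 255 0 0.011 -0.027 0.28 0 0; 255 0 0.013 -0.03 0.314 0 0; 255 0 0.015 -0.033 0.349 0 0; 255 0 0.017 -0.036 0.384 0 0; 255 -0.0001 0.0197 -0.0383 0.419 0 0"

```text
time_s: 13.75
ee_pos: [574.6, -70.6, 252.2]
ee_rot: [[-0.952, 0.154, -0.266], [0.307, 0.473, -0.825], [-0.001, -0.867, -0.498]]
wrist_force: [-0.1, 0.4, -2.5]
grip_width: 13.6
```

```bash
python3 - <<'E'
from pour import *
done()
p=shot("scene","s8"); save(p,"s8",(200,150,360,290),5)
tt=[(255,)+pose(th,-30-3*i,152+3*i) for i,th in enumerate(np.linspace(55,0,12))]
plan(tt)
E
```

```text
t 13.75 err [0.5  0.58 0.14] ang 0.19 grip 13.6 F [-0.1  0.4 -2.5] q [ 0.13  0.73  0.35  1.83 -0.9   0.76]
255 0 -0.002 0.0088 -0.087 0 0; 255 0 -0.0073 0.0189 -0.174 0 0; 255 0.0001 -0.0118 0.029 -0.262 0 0; 255 0.0001 -0.0155 0.0391 -0.349 0 0; 255 0.0001 -0.0185 0.0492 -0.436 0 0; 255 0.0001 -0.0206 0.0591 -0.523 0 0; 255 0.0001 -0.022 0.0688 -0.611 0 0; 255 0.0001 -0.0227 0.0783 -0.698 0 0; 255 0.0001 -0.0226 0.0874 -0.785 0 0; 255 0.0001 -0.0219 0.0961 -0.872 0 0; 255 0.0001 -0.0205 0.1044 -0.96 0 0; 255 0.0001 -0.0185 0.1122 -1.047 0 0
```

View pics/s8.png

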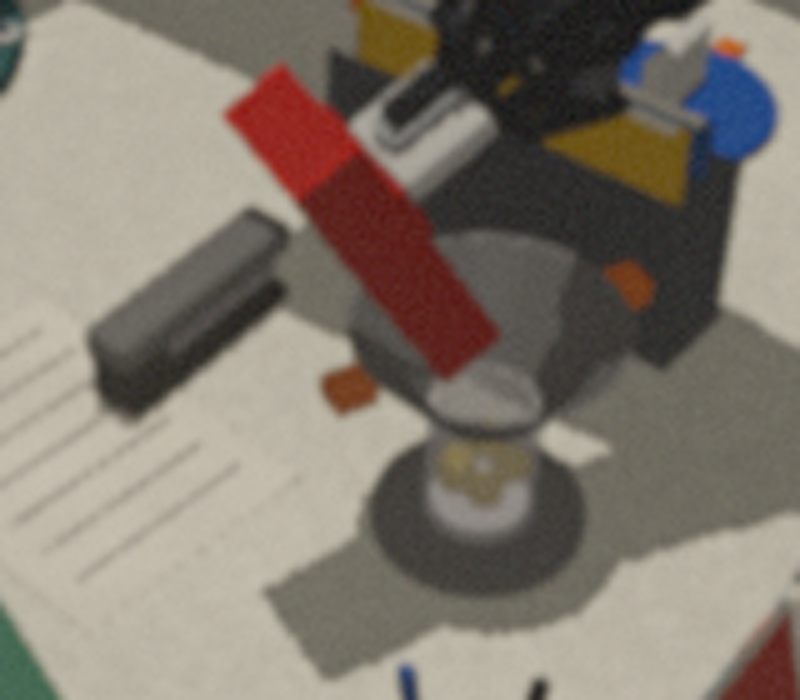

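>>> jog_arm:
  motion: "255 0 -0.002 0.009 -0.087 0 0; 255 0 -0.007 0.019 -0.174 0 0; 255 0 -0.012 0.029 -0.262 0 0; 255 0 -0.016 0.039 -0.349 0 0; 255 0 -0.019 0.049 -0.436 0 0; 255 0 -0.021 0.059 -0.523 0 0; 255 0 -0.022 0.069 -0.611 0 0; 255 0 -0.023 0.078 -0.698 0 0; 255 0 -0.023 0.087 -0.785 0 0; 255 0 -0.022 0.096 -0.872 0 0; 255 0 -0.021 0.104 -0.96 0 0; 255 0.0001 -0.0185 0.1122 -1.047 0 0"

```text
time_s: 15.0
ee_pos: [541.1, -172.7, 212.4]
ee_rot: [[-0.951, 0.308, 0.002], [0.308, 0.951, 0.002], [-0.001, 0.002, -1.0]]
wrist_force: [0.7, -0.8, -1.9]
grip_width: 13.3
```

```bash
python3 - <<'E'
from pour import *
done()
p=shot("scene","s9"); save(p,"s9",(220,160,340,270),6)
print(cmd())
plan(path(255,[521,-367,190],down(181),12))
E
```

```text
t 15.00 err [ 0.01 -0.36  0.38] ang 0.15 grip 13.3 F [ 0.7 -0.8 -1.9] q [-0.45  0.34  0.02  1.24  0.   -0.14]
(array([ 541.10742297, -172.33148519,  211.97068776]), array([[-9.51173186e-01,  3.08666948e-01, -2.31148931e-17],
       [ 3.08666948e-01,  9.51173186e-01, -9.24192704e-18],
       [ 0.00000000e+00, -8.34342410e-17, -1.00000000e+00]]))
255 -0.0008 -0.0038 0.0004 0 0 -0.007; 255 -0.003 -0.0142 0.0016 0 0 -0.025; 255 -0.0064 -0.0299 0.0034 0 0 -0.052; 255 -0.0106 -0.0496 0.0057 0 0 -0.086; 255 -0.0154 -0.072 0.0083 0 0 -0.125; 255 -0.0205 -0.0957 0.011 0 0 -0.166; 255 -0.0256 -0.1194 0.0137 0 0 -0.207; 255 -0.0303 -0.1418 0.0163 0 0 -0.245; 255 -0.0346 -0.1615 0.0185 0 0 -0.279; 255 -0.0379 -0.1772 0.0203 0 0 -0.307; 255 -0.0402 -0.1876 0.0215 0 0 -0.325; 255 -0.041 -0.1914 0.022 0 0 -0.331
```

View pics/s9.png

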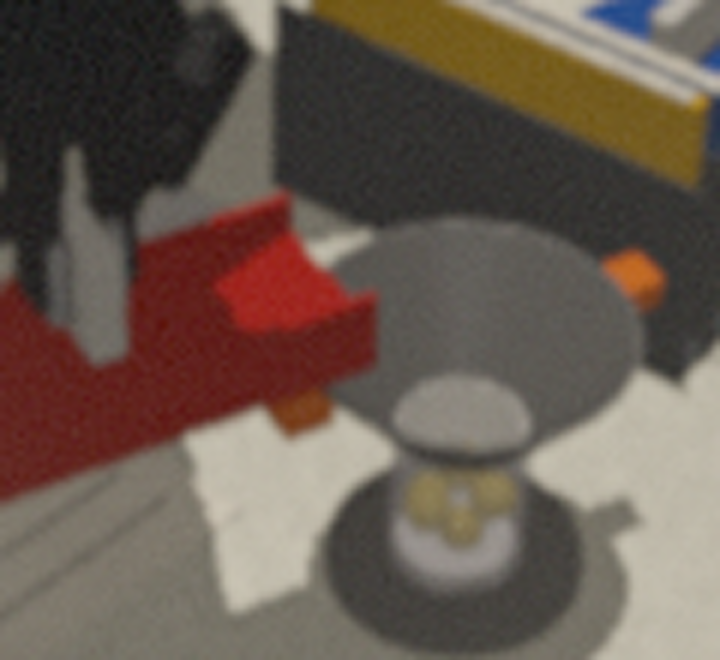

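No marbles are left in the scoop. The tube holds marbles at crop (460,500). I'll return the scoop to the mat.

>>> jog_arm:
  motion: "255 -0.001 -0.004 0 0 0 -0.007; 255 -0.003 -0.014 0.002 0 0 -0.025; 255 -0.006 -0.03 0.003 0 0 -0.052; 255 -0.011 -0.05 0.006 0 0 -0.086; 255 -0.015 -0.072 0.008 0 0 -0.125; 255 -0.021 -0.096 0.011 0 0 -0.166; 255 -0.026 -0.119 0.014 0 0 -0.207; 255 -0.03 -0.142 0.016 0 0 -0.245; 255 -0.035 -0.162 0.019 0 0 -0.279; 255 -0.038 -0.177 0.02 0 0 -0.307; 255 -0.04 -0.188 0.022 0 0 -0.325; 255 -0.041 -0.1914 0.022 0 0 -0.331"

```text
time_s: 16.25
ee_pos: [521.2, -367.4, 189.7]
ee_rot: [[-1.0, -0.018, -0.002], [-0.018, 1.0, -0.002], [0.002, -0.001, -1.0]]
wrist_force: [-0.5, 0.3, -1.8]
grip_width: 13.4
```

```bash
python3 - <<'E'
from pour import *
done()
plan(path(255,[521,-367,60],down(181),9)+path(255,[521,-367,50],down(181),3,p0=[521,-367,60],R0=down(181),ease=False))
E
```

```text
t 16.25 err [ 0.18 -0.35 -0.27] ang 0.15 grip 13.4 F [-0.5  0.3 -1.8] q [-0.74  0.47  0.17  1.27 -0.   -0.76]
255 0 0 0.0045 0 0 0; 255 0 0 0.0164 0 0 0; 255 0 0 0.0337 0 0 0; 255 0 0 0.0542 0 0 0; 255 0 0 0.0758 0 0 0; 255 0 0 0.0963 0 0 0; 255 0 0 0.1136 0 0 0; 255 0 0 0.1255 0 0 0; 255 0 0 0.13 0 0 0; 255 0 0 0.1333 0 0 0; 255 0 0 0.1366 0 0 0; 255 0 0 0.14 0 0 0
```

>>> jog_arm:
  motion: "255 0 0 0.005 0 0 0; 255 0 0 0.016 0 0 0; 255 0 0 0.034 0 0 0; 255 0 0 0.054 0 0 0; 255 0 0 0.076 0 0 0; 255 0 0 0.096 0 0 0; 255 0 0 0.114 0 0 0; 255 0 0 0.126 0 0 0; 255 0 0 0.13 0 0 0; 255 0 0 0.133 0 0 0; 255 0 0 0.137 0 0 0; 255 0 0 0.14 0 0 0"

```text
time_s: 17.45
ee_pos: [521.3, -367.2, 50.3]
ee_rot: [[-1.0, -0.017, 0.001], [-0.017, 1.0, -0.001], [-0.001, -0.001, -1.0]]
wrist_force: [0.0, 0.3, -2.6]
grip_width: 13.3
```

```bash
python3 - <<'E'
from pour import *
done()
p=shot("scene","s10"); save(p,"s10",(80,180,240,350),4)
E
```

```text
t 17.45 err [ 0.25 -0.18  0.28] ang 0.05 grip 13.3 F [ 0.   0.3 -2.6] q [-0.74  0.55 -0.09  0.93 -0.   -0.76]
```

View pics/s10.png

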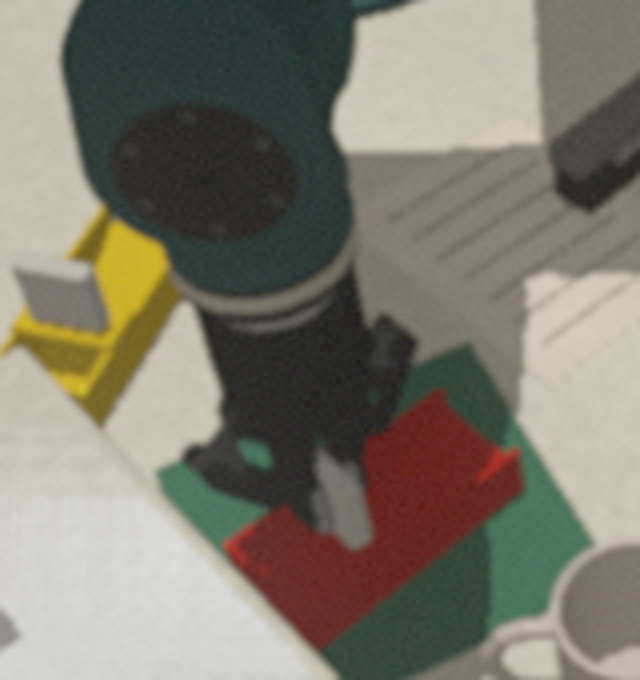

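>>> jog_arm:
  motion: "255 0 0 0.001 0 0 0; 255 0 0 0.0015 0 0 0; 200 0 0 0.0015 0 0 0; 0 0 0 0.0015 0 0 0; 0 0 0 0.0015 0 0 0; 0 0 0 0.0015 0 0 0; 0 0 0 0.0015 0 0 0; 0 0 0 0.0015 0 0 0; 0 0 0 0.0015 0 0 0"

```text
time_s: 18.4
ee_pos: [521.0, -367.0, 48.4]
ee_rot: [[-1.0, -0.017, -0.0], [-0.017, 1.0, 0.0], [0.0, 0.0, -1.0]]
wrist_force: [-0.0, -0.9, 0.3]
grip_width: 85.5
```

```bash
python3 - <<'E'
from pour import *
c=cmd(); pickle.dump((c[0]+[0,0,-1.5],c[1]),open("next.pkl","wb")); done()
plan(path(0,[521,-367,190],down(181),8))
E
```

```text
t 18.40 err [-0.    0.01 -0.02] ang 0.00 grip 85.5 F [-0.  -0.9  0.3] q [-0.74  0.55 -0.09  0.93 -0.   -0.76]
0 0 0 -0.0061 0 0 0; 0 0 0 -0.0221 0 0 0; 0 0 0 -0.0448 0 0 0; 0 0 0 -0.0708 0 0 0; 0 0 0 -0.0967 0 0 0; 0 0 0 -0.1194 0 0 0; 0 0 0 -0.1354 0 0 0; 0 0 0 -0.1415 0 0 0
```

>>> jog_arm:
  motion: "0 0 0 -0.006 0 0 0; 0 0 0 -0.022 0 0 0; 0 0 0 -0.045 0 0 0; 0 0 0 -0.071 0 0 0; 0 0 0 -0.097 0 0 0; 0 0 0 -0.119 0 0 0; 0 0 0 -0.135 0 0 0; 0 0 0 -0.1415 0 0 0"

```text
time_s: 19.2
ee_pos: [521.4, -367.4, 192.0]
ee_rot: [[-1.0, -0.017, 0.002], [-0.017, 1.0, -0.002], [-0.002, -0.002, -1.0]]
wrist_force: [-0.2, -1.2, -0.6]
grip_width: 85.4
```

```bash
python3 - <<'E'
from pour import *
done()
T=path(0,[445,341.5,200],down(277.1),20,polar=True,ease=False)
plan(T[:12])
E
```

```text
t 19.20 err [ 0.38 -0.36  2.02] ang 0.14 grip 85.4 F [-0.2 -1.2 -0.6] q [-0.74  0.47  0.17  1.27 -0.   -0.76]
0 -0.0196 0.0354 -0.0005 0 0 -0.084; 0 -0.0367 0.0718 -0.001 0 0 -0.168; 0 -0.0514 0.109 -0.0015 0 0 -0.252; 0 -0.0637 0.1468 -0.002 0 0 -0.336; 0 -0.0734 0.1851 -0.0025 0 0 -0.419; 0 -0.0806 0.2237 -0.003 0 0 -0.503; 0 -0.0853 0.2624 -0.0035 0 0 -0.587; 0 -0.0875 0.3011 -0.004 0 0 -0.671; 0 -0.0872 0.3397 -0.0045 0 0 -0.755; 0 -0.0845 0.3779 -0.005 0 0 -0.839; 0 -0.0794 0.4156 -0.0055 0 0 -0.923; 0 -0.0719 0.4527 -0.006 0 0 -1.007
```

>>> jog_arm:
  motion: "0 -0.02 0.035 -0.001 0 0 -0.084; 0 -0.037 0.072 -0.001 0 0 -0.168; 0 -0.051 0.109 -0.002 0 0 -0.252; 0 -0.064 0.147 -0.002 0 0 -0.336; 0 -0.073 0.185 -0.003 0 0 -0.419; 0 -0.081 0.224 -0.003 0 0 -0.503; 0 -0.085 0.262 -0.004 0 0 -0.587; 0 -0.088 0.301 -0.004 0 0 -0.671; 0 -0.087 0.34 -0.005 0 0 -0.755; 0 -0.085 0.378 -0.005 0 0 -0.839; 0 -0.079 0.416 -0.006 0 0 -0.923; 0 -0.0719 0.4527 -0.006 0 0 -1.007"

```text
time_s: 20.4
ee_pos: [584.6, 88.4, 195.6]
ee_rot: [[-0.517, -0.856, -0.0], [-0.856, 0.517, 0.0], [0.0, 0.0, -1.0]]
wrist_force: [0.5, 0.1, 1.1]
grip_width: 85.4
```

```bash
python3 - <<'E'
from pour import *
done(20)
plan(path(0,[445,341.5,200],down(277.1),9,polar=True,ease=False)+[(0,[445,341.5,200],down(277.1))])
E
```

```text
t 20.40 err [-0.51  1.6  -0.33] ang 0.21 grip 85.4 F [0.5 0.1 1.1] q [ 0.01  0.39  0.04  1.23  0.   -1.02]
0 -0.0227 0.0245 -0.0004 0 0 -0.075; 0 -0.0438 0.0501 -0.0009 0 0 -0.149; 0 -0.0634 0.0768 -0.0013 0 0 -0.224; 0 -0.0813 0.1043 -0.0018 0 0 -0.298; 0 -0.0975 0.1327 -0.0022 0 0 -0.373; 0 -0.1119 0.1617 -0.0027 0 0 -0.447; 0 -0.1246 0.1914 -0.0031 0 0 -0.522; 0 -0.1356 0.2215 -0.0036 0 0 -0.596; 0 -0.1447 0.2521 -0.004 0 0 -0.671; 0 -0.1447 0.2521 -0.004 0 0 -0.671
```

>>> jog_arm:
  motion: "0 -0.023 0.025 0 0 0 -0.075; 0 -0.044 0.05 -0.001 0 0 -0.149; 0 -0.063 0.077 -0.001 0 0 -0.224; 0 -0.081 0.104 -0.002 0 0 -0.298; 0 -0.098 0.133 -0.002 0 0 -0.373; 0 -0.112 0.162 -0.003 0 0 -0.447; 0 -0.125 0.191 -0.003 0 0 -0.522; 0 -0.136 0.222 -0.004 0 0 -0.596; 0 -0.1447 0.2521 -0.004 0 0 -0.671; 0 -0.1447 0.2521 -0.004 0 0 -0.671"

```text
time_s: 21.4
ee_pos: [442.5, 343.5, 199.8]
ee_rot: [[0.13, -0.992, -0.001], [-0.992, -0.13, 0.0], [-0.0, 0.001, -1.0]]
wrist_force: [-0.1, -0.9, 0.8]
grip_width: 85.5
```

```bash
cat > jar.py <<'E'
from fit import *
p=pickle.load(open("t11.pkl","rb"))
E
python3 - <<'E'
from pour import *
done()
p=shot("scene","s11"); save(p,"s11"); print(w2p(p,[[445,341.5,53],[445,341.5,30]]), w2p(p,env.get_obs()["ee_pos"]))
save(p,"s11b",(240,120,380,270),5)
p=shot("top","t11"); save(p,"t11")
E
```

```text
t 21.40 err [-2.42  1.99 -0.18] ang 0.33 grip 85.5 F [-0.1 -0.9  0.8] q [ 0.51  0.33 -0.03  1.21  0.   -1.19]
[[335.42641533 156.99551294]
 [334.64550133 163.09301935]] [[340.59695261 114.59201093]]
```

View pics/s11b.png

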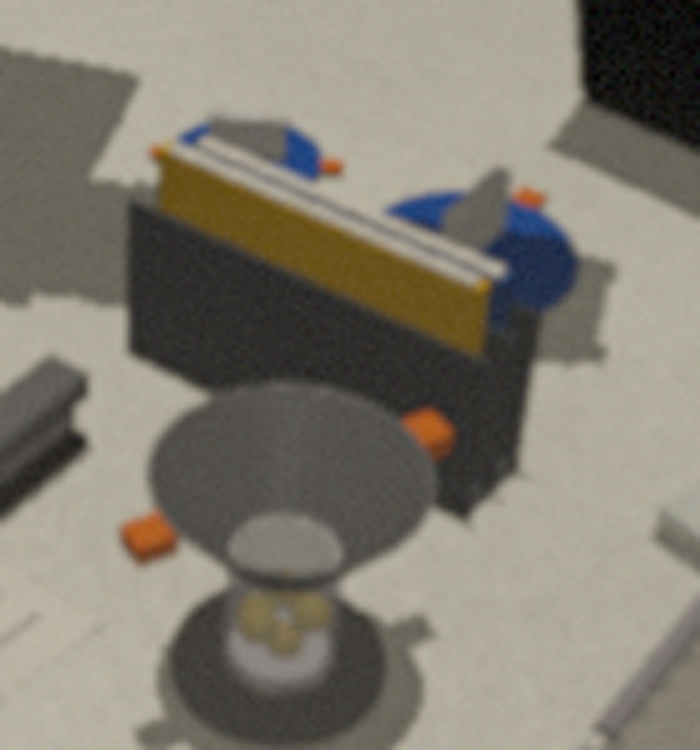

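View pics/t11.png

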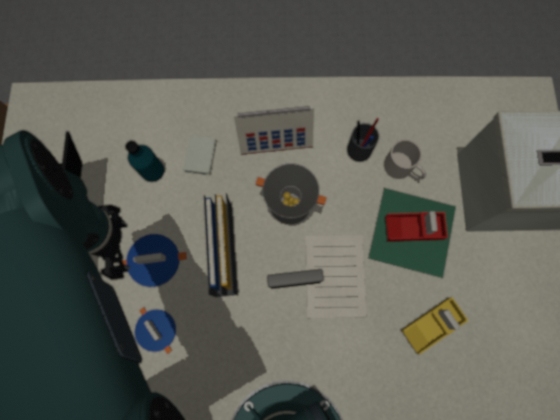

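```bash
python3 - <<'E'
from mv import *
done()
a=pickle.load(open("t11.pkl","rb")); 
b=cv2.resize(a["img"][175:220,262:320,::-1],None,fx=8,fy=8,interpolation=cv2.INTER_CUBIC)
s=pickle.load(open("s11.pkl","rb")); c=cv2.resize(s["img"][225:265,275:317,::-1],None,fx=8,fy=8,interpolation=cv2.INTER_CUBIC)
h=min(b.shape[0],c.shape[0]); cv2.imwrite("pics/mar.png",np.clip(np.hstack([b[:h],c[:h]]).astype(float)*1.5,0,255).astype(np.uint8))
E
```

```text
t 21.50 err [-0.43  0.23 -0.23] ang 0.04 grip 85.8 F [ 1.   0.1 -0.6] q [ 0.51  0.34 -0.03  1.21 -0.   -1.19]
```

View pics/mar.png

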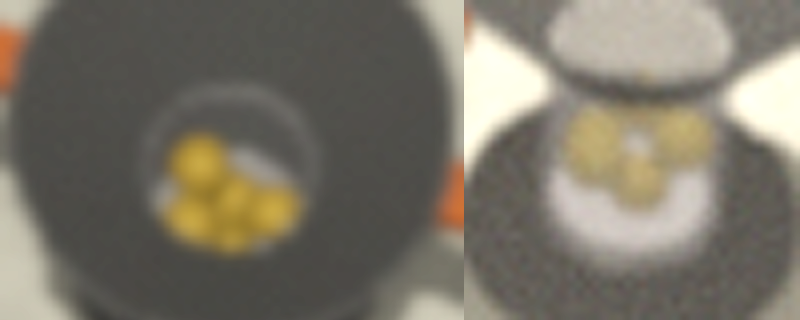

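The top view shows five marbles in the tube, with tops near (198,163), (190,215), (235,200), (230,235) and (272,210). The empty scoop is upright on the mat. I'll descend onto the lid handle.

```bash
python3 - <<'E'
from mv import *
plan(path(0,[445,341.5,18],down(277.1),10)+[(0,[445,341.5,18],down(277.1))])
E
```

```text
0 0 0 0.0051 0 0 0; 0 0 0 0.0189 0 0 0; 0 0 0 0.0393 0 0 0; 0 0 0 0.0641 0 0 0; 0 0 0 0.091 0 0 0; 0 0 0 0.1179 0 0 0; 0 0 0 0.1427 0 0 0; 0 0 0 0.163 0 0 0; 0 0 0 0.1769 0 0 0; 0 0 0 0.182 0 0 0; 0 0 0 0.182 0 0 0
```

>>> jog_arm:
  motion: "0 0 0 0.005 0 0 0; 0 0 0 0.019 0 0 0; 0 0 0 0.039 0 0 0; 0 0 0 0.064 0 0 0; 0 0 0 0.091 0 0 0; 0 0 0 0.118 0 0 0; 0 0 0 0.143 0 0 0; 0 0 0 0.163 0 0 0; 0 0 0 0.177 0 0 0; 0 0 0 0.182 0 0 0; 0 0 0 0.182 0 0 0"

```text
time_s: 22.6
ee_pos: [445.1, 340.8, 17.4]
ee_rot: [[0.123, -0.992, -0.001], [-0.992, -0.123, -0.001], [0.0, 0.001, -1.0]]
wrist_force: [-0.4, 0.4, 0.2]
grip_width: 85.1
```

```bash
python3 - <<'E'
from mv import *
done()
p=shot("scene","s12"); save(p,"s12",(260,90,400,230),5)
E
```

```text
t 22.60 err [ 0.09 -0.72 -0.6 ] ang 0.10 grip 85.1 F [-0.4  0.4  0.2] q [ 0.51  0.47 -0.34  0.75 -0.   -1.19]
```

View pics/s12.png

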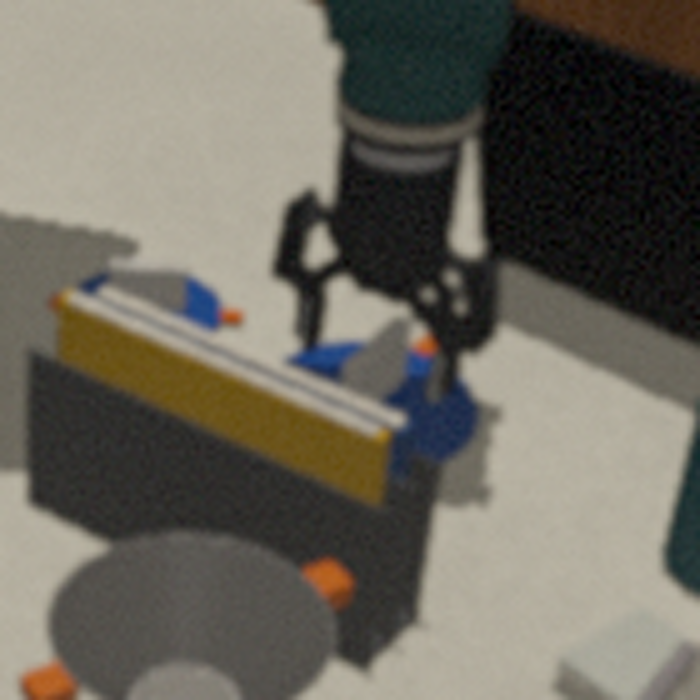

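The fingers straddle the larger lid's handle, with tips at crop (310,335) and (440,390) and the handle at (375,365). I'll close on it.

>>> jog_arm:
  motion: "120 0 0 0 0 0 0; 180 0 0 0 0 0 0; 255 0 0 0 0 0 0; 255 0 0 0 0 0 0; 255 0 0 0 0 0 0; 255 0 0 0 0 0 0; 255 0 0 0 0 0 0; 255 0 0 0 0 0 0; 255 0 0 -0.002 0 0 0; 255 0 0 -0.006 0 0 0; 255 0 0 -0.01 0 0 0; 255 0 0 -0.01 0 0 0"
  force: 80

```text
time_s: 23.85
ee_pos: [445.3, 341.6, 28.6]
ee_rot: [[0.124, -0.992, 0.001], [-0.992, -0.124, 0.0], [-0.0, -0.001, -1.0]]
wrist_force: [-0.4, -0.7, -0.9]
grip_width: 13.1
```

```bash
python3 - <<'E'
from mv import *
c=cmd(); pickle.dump((c[0]+[0,0,10],c[1]),open("next.pkl","wb")); done()
print(env.get_obs()["ft_torque"])
plan(path(255,[445,341.5,205],down(277.1),12))
E
```

```text
t 23.85 err [0.29 0.17 0.59] ang 0.05 grip 13.1 F [-0.4 -0.7 -0.9] q [ 0.51  0.46 -0.33  0.78 -0.   -1.19]
[ 0.00550069  0.01537694 -0.02836834]
255 0 0 -0.0035 0 0 0; 255 0 0 -0.0131 0 0 0; 255 0 0 -0.0277 0 0 0; 255 0 0 -0.0459 0 0 0; 255 0 0 -0.0666 0 0 0; 255 0 0 -0.0885 0 0 0; 255 0 0 -0.1104 0 0 0; 255 0 0 -0.1311 0 0 0; 255 0 0 -0.1494 0 0 0; 255 0 0 -0.1639 0 0 0; 255 0 0 -0.1735 0 0 0; 255 0 0 -0.177 0 0 0
```

>>> jog_arm:
  motion: "255 0 0 -0.004 0 0 0; 255 0 0 -0.013 0 0 0; 255 0 0 -0.028 0 0 0; 255 0 0 -0.046 0 0 0; 255 0 0 -0.067 0 0 0; 255 0 0 -0.089 0 0 0; 255 0 0 -0.11 0 0 0; 255 0 0 -0.131 0 0 0; 255 0 0 -0.149 0 0 0; 255 0 0 -0.164 0 0 0; 255 0 0 -0.174 0 0 0; 255 0 0 -0.177 0 0 0"

```text
time_s: 25.05
ee_pos: [445.2, 341.6, 206.1]
ee_rot: [[0.124, -0.992, 0.001], [-0.992, -0.124, 0.001], [-0.001, -0.001, -1.0]]
wrist_force: [-0.1, -0.5, -1.6]
grip_width: 13.3
```

```bash
python3 - <<'E'
from mv import *
done()
p=shot("scene","s13"); save(p,"s13",(240,60,400,230),4)
q=shot("top","t13"); save(q,"t13",(60,160,260,340),4)
T=path(255,[591.5,-17.3,215],down(252.4),22)
plan(T[:12]); print(T[11][1])
E
```

```text
t 25.05 err [0.25 0.15 1.17] ang 0.08 grip 13.3 F [-0.1 -0.5 -1.6] q [ 0.51  0.33 -0.02  1.22 -0.   -1.19]
255 0.0022 -0.0006 -0.0001 0 0 0.003; 255 0.0087 -0.0023 -0.0002 0 0 0.01; 255 0.019 -0.0051 -0.0005 0 0 0.022; 255 0.0326 -0.0088 -0.0009 0 0 0.038; 255 0.0492 -0.0133 -0.0013 0 0 0.057; 255 0.0683 -0.0184 -0.0018 0 0 0.079; 255 0.0895 -0.0241 -0.0024 0 0 0.103; 255 0.1125 -0.0303 -0.003 0 0 0.13; 255 0.1366 -0.0368 -0.0037 0 0 0.158; 255 0.1617 -0.0436 -0.0043 0 0 0.186; 255 0.1871 -0.0504 -0.005 0 0 0.216; 255 0.2125 -0.0573 -0.0057 0 0 0.245
[528.19674593 137.69673429 210.66727683]
```

View pics/s13.png

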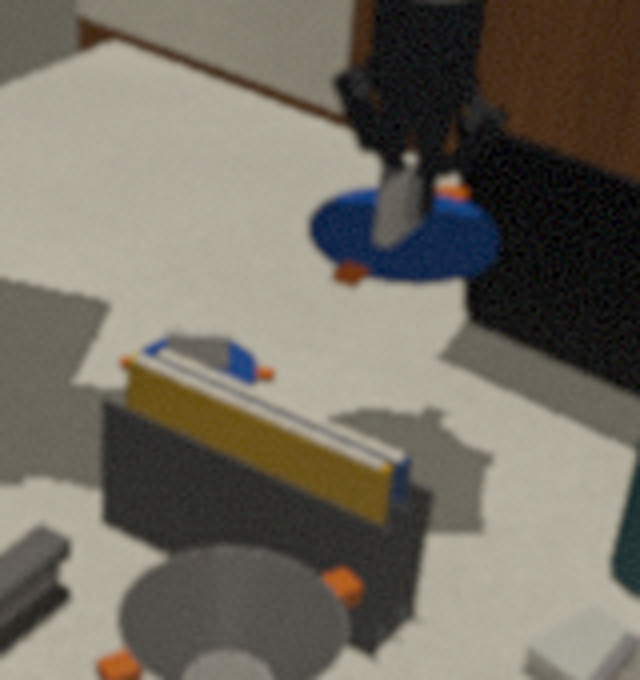

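View pics/t13.png

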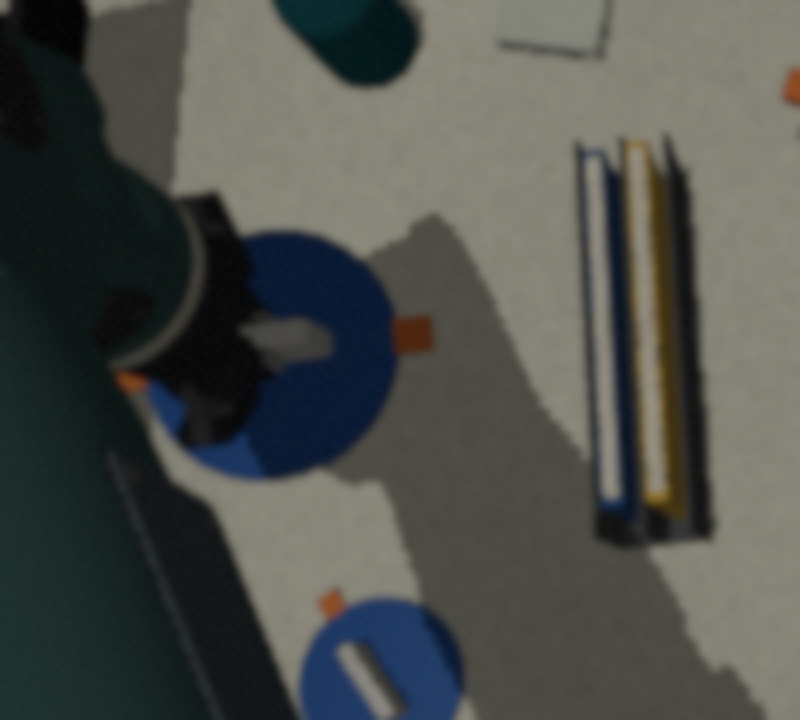

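```bash
cat > lidm.py <<'E'
from fit import *
import sys
def meas(name,zref,cx,cy):
    p=pickle.load(open(name+".pkl","rb")); H,S,V=hsvof(p); W=cloud(p)
    org=((H>2)&(H<17)&(S>100)&(V>60)).astype(np.uint8)
    n,l,st,c=cv2.connectedComponentsWithStats(org); E=[]
    for i in range(1,n):
        w=np.nanmedian(W[l==i],0)
        if st[i,4]>=6 and abs(w[2]-zref)<25 and np.hypot(w[0]-cx,w[1]-cy)<110:
            q=onplane(p,*c[i],zref)[0]; E.append(q[:2]); print(name,"ear px",c[i].round(1),st[i,4],"cloud",w.round(1),"plane",q.round(1))
    if len(E)==2:
        d=E[0]-E[1]; print("  mid",((E[0]+E[1])/2).round(1),"len %.1f az %.1f"%(np.hypot(*d),np.degrees(np.arctan2(d[1],d[0]))%180))
    b=(H>100)&(H<125)&(S>110)&(V>40)&(abs(W[...,2]-zref)<20)&(np.hypot(W[...,0]-cx,W[...,1]-cy)<85)
    P=W[b]; 
    if len(P)>100:
        A=np.c_[P[:,:2]-[cx,cy],np.ones(len(P))]; s=np.linalg.lstsq(A,P[:,2],rcond=None)[0]; r=P[:,2]-A@s; k=abs(r)<4; s=np.linalg.lstsq(A[k],P[k,2],rcond=None)[0]
        print("  disc n",len(P),"slope deg x,y",np.degrees(s[:2]).round(2),"z",s[2].round(1))
        if len(sys.argv)>1:pass
if __name__=="__main__":
    meas("s13",191,445,341); meas("t13",191,445,341)
    meas("scene",128,591,-17)
E
python3 lidm.py
```

```text
s13 ear px [353.3 107. ] 22 cloud [430.4 421.6 192.4] plane [433.2 425.2 191. ]
s13 ear px [327.1 128.1] 29 cloud [457.5 259.8 193.7] plane [454.9 264.  191. ]
  mid [444.  344.6] len 162.6 az 97.7
  disc n 620 slope deg x,y [-0.05 -0.72] z 194.0
t13 ear px [162.9 243.3] 82 cloud [454.6 264.3 193.7] plane [454.9 265.  191. ]
t13 ear px [ 92. 255.] 31 cloud [425.8 413.6 195.3] plane [430.7 419.9 191. ]
  mid [442.8 342.4] len 156.8 az 98.9
  disc n 1597 slope deg x,y [0.1  0.06] z 194.1
scene ear px [325.7 205.6] 79 cloud [613.7  57.5 126. ] plane [617.3  55.7 128. ]
scene ear px [269.5 226.9] 78 cloud [570.8 -93.3 128.2] plane [571.1 -93.3 128. ]
  mid [594.2 -18.8] len 155.9 az 72.8
```

The lid is held level, at crop (405,235) in the scene view, with its ears at (350,270) and (455,192). Next I'll carry it over the sorter.

>>> jog_arm:
  motion: "255 0.002 -0.001 0 0 0 0.003; 255 0.009 -0.002 0 0 0 0.01; 255 0.019 -0.005 -0.001 0 0 0.022; 255 0.033 -0.009 -0.001 0 0 0.038; 255 0.049 -0.013 -0.001 0 0 0.057; 255 0.068 -0.018 -0.002 0 0 0.079; 255 0.09 -0.024 -0.002 0 0 0.103; 255 0.113 -0.03 -0.003 0 0 0.13; 255 0.137 -0.037 -0.004 0 0 0.158; 255 0.162 -0.044 -0.004 0 0 0.186; 255 0.187 -0.05 -0.005 0 0 0.216; 255 0.2125 -0.0573 -0.0057 0 0 0.245"

```text
time_s: 26.35
ee_pos: [528.5, 135.6, 210.7]
ee_rot: [[-0.123, -0.992, -0.0], [-0.992, 0.123, -0.0], [0.0, 0.0, -1.0]]
wrist_force: [0.2, 0.0, -2.9]
grip_width: 13.0
```

```bash
python3 - <<'E'
from mv import *
done(20)
plan(path(255,[591.5,-17.3,200],down(252.4),10)+[(255,[591.5,-17.3,200],down(252.4))])
E
```

```text
t 26.35 err [ 0.27 -2.16  0.04] ang 0.15 grip 13.0 F [ 0.2  0.  -2.9] q [ 0.1   0.31 -0.04  1.22 -0.   -1.35]
255 0.0041 -0.0023 0.0003 0 0 0.005; 255 0.0152 -0.0085 0.0011 0 0 0.019; 255 0.0316 -0.0176 0.0023 0 0 0.04; 255 0.0515 -0.0287 0.0038 0 0 0.066; 255 0.0731 -0.0407 0.0053 0 0 0.093; 255 0.0948 -0.0528 0.0069 0 0 0.121; 255 0.1147 -0.0639 0.0084 0 0 0.146; 255 0.1311 -0.073 0.0096 0 0 0.167; 255 0.1422 -0.0792 0.0104 0 0 0.181; 255 0.1463 -0.0815 0.0107 0 0 0.187; 255 0.1463 -0.0815 0.0107 0 0 0.187
```

>>> jog_arm:
  motion: "255 0.004 -0.002 0 0 0 0.005; 255 0.015 -0.009 0.001 0 0 0.019; 255 0.032 -0.018 0.002 0 0 0.04; 255 0.052 -0.029 0.004 0 0 0.066; 255 0.073 -0.041 0.005 0 0 0.093; 255 0.095 -0.053 0.007 0 0 0.121; 255 0.115 -0.064 0.008 0 0 0.146; 255 0.131 -0.073 0.01 0 0 0.167; 255 0.142 -0.079 0.01 0 0 0.181; 255 0.1463 -0.0815 0.0107 0 0 0.187; 255 0.1463 -0.0815 0.0107 0 0 0.187"

```text
time_s: 27.45
ee_pos: [591.5, -17.5, 199.8]
ee_rot: [[-0.303, -0.953, -0.0], [-0.953, 0.303, 0.0], [-0.0, 0.0, -1.0]]
wrist_force: [-0.1, 0.4, -2.6]
grip_width: 12.9
```

```bash
python3 - <<'E'
from mv import *
from lidm import meas
done()
p=shot("scene","s14"); save(p,"s14",(220,110,380,280),4)
q=shot("top","t14"); save(q,"t14")
done()
meas("s14",186,591.5,-17.3); meas("t14",186,591.5,-17.3); meas("s14",128,591.5,-17.3)
E
```

```text
t 27.45 err [ 0.03 -0.15 -0.12] ang 0.02 grip 12.9 F [-0.1  0.4 -2.6] q [-0.17  0.39  0.06  1.24  0.   -1.43]
t 27.55 err [-0.2   0.6   0.08] ang 0.04 grip 13.2 F [ 0.4  0.7 -1.9] q [-0.17  0.39  0.05  1.24  0.   -1.43]
s14 ear px [328.3 186.2] 59 cloud [616.7  57.4 186.3] plane [616.9  57.  186. ]
s14 ear px [269.  207.5] 75 cloud [570.1 -94.2 186.4] plane [570.1 -94.7 186. ]
  mid [593.5 -18.8] len 158.7 az 72.8
  disc n 1297 slope deg x,y [-0.07  0.15] z 187.2
s14 ear px [328.3 208.7] 19 cloud [624.8  57.6 120.8] plane [629.   50.7 128. ]
s14 ear px [269.3 227. ] 99 cloud [571.2 -92.9 127.6] plane [571.2 -94.  128. ]
  mid [600.1 -21.7] len 155.7 az 68.2lidm.py:8: RuntimeWarning: All-NaN slice encountered
  w=np.nanmedian(W[l==i],0)
```

View pics/s14.png

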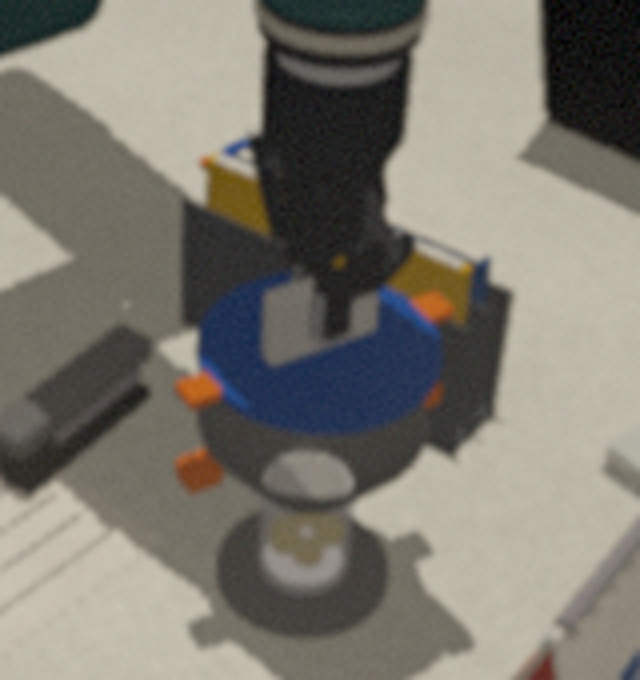

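View pics/t14.png

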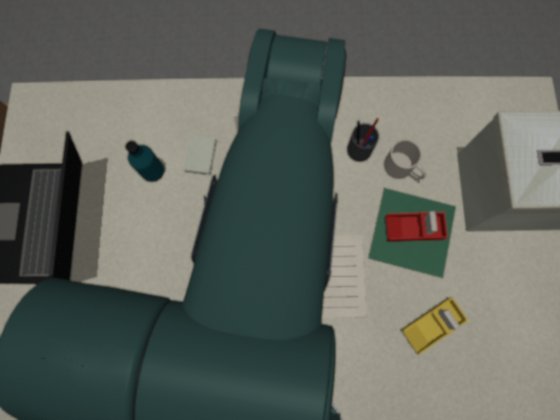

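In the scene view the lid is above the jar, its ears at crop (200,388) and (432,305) nearly plumb over the lugs. Measured the same way, the lid ears give a midpoint of (593.5,-18.8) at azimuth 72.8°. The lugs give (594.2,-18.8) at 72.8°. I'll lower it slowly.

```bash
python3 - <<'E'
from mv import *
plan(path(255,[592,-17.3,164],down(252.4),10)+[(255,[592,-17.3,164],down(252.4))]*2)
E
```

```text
255 0 0 0.001 0 0 0; 255 0 0 0.0037 0 0 0; 255 0 -0.0001 0.0078 0 0 0; 255 -0.0001 -0.0002 0.0127 0 0 0; 255 -0.0001 -0.0002 0.018 0 0 0; 255 -0.0001 -0.0003 0.0233 0 0 0; 255 -0.0001 -0.0004 0.0282 0 0 0; 255 -0.0001 -0.0004 0.0322 0 0 0; 255 -0.0002 -0.0005 0.035 0 0 0; 255 -0.0002 -0.0005 0.036 0 0 0; 255 -0.0002 -0.0005 0.036 0 0 0; 255 -0.0002 -0.0005 0.036 0 0 0
```

>>> jog_arm:
  motion: "255 0 0 0.001 0 0 0; 255 0 0 0.004 0 0 0; 255 0 0 0.008 0 0 0; 255 0 0 0.013 0 0 0; 255 0 0 0.018 0 0 0; 255 0 0 0.023 0 0 0; 255 0 0 0.028 0 0 0; 255 0 0 0.032 0 0 0; 255 0 -0.0005 0.035 0 0 0; 255 -0.0002 -0.0005 0.036 0 0 0; 255 -0.0002 -0.0005 0.036 0 0 0; 255 -0.0002 -0.0005 0.036 0 0 0"

```text
time_s: 28.75
ee_pos: [592.1, -17.3, 164.1]
ee_rot: [[-0.303, -0.953, 0.0], [-0.953, 0.303, -0.0], [-0.0, -0.0, -1.0]]
wrist_force: [0.4, -0.5, -1.3]
grip_width: 12.9
```

```bash
python3 - <<'E'
from mv import *
from lidm import meas
done()
p=shot("scene","s15"); save(p,"s15",(240,140,360,270),6)
meas("s15",150,591.5,-17.3); print(); meas("s15",128,591.5,-17.3)
plan([(255,[592,-17.3,162],down(252.4)),(255,[592,-17.3,160.5],down(252.4))]+[(255,[592,-17.3,160],down(252.4))]*4)
E
```

```text
t 28.75 err [ 0.1  -0.    0.15] ang 0.02 grip 12.9 F [ 0.4 -0.5 -1.3] q [-0.17  0.4  -0.02  1.15  0.   -1.43]
s15 ear px [327.2 197.8] 66 cloud [613.2  59.4 149.9] plane [616.6  59.  150. ]
s15 ear px [269.2 223.8] 165 cloud [571.9 -93.9 129.4] plane [ 579.8 -103.8  150. ]
  mid [598.2 -22.4] len 166.9 az 77.3
  disc n 1244 slope deg x,y [-0.03 -0.02] z 151.5

s15 ear px [327.2 197.8] 66 cloud [613.2  59.4 149.9] plane [601.5  82.2 128. ]
s15 ear px [269.2 223.8] 165 cloud [571.9 -93.9 129.4] plane [563.5 -86.2 128. ]
  mid [582.5  -2. ] len 172.7 az 77.3
255 0 0 0.002 0 0 0; 255 0 0 0.0035 0 0 0; 255 0 0 0.004 0 0 0; 255 0 0 0.004 0 0 0; 255 0 0 0.004 0 0 0; 255 0 0 0.004 0 0 0
```

View pics/s15.png

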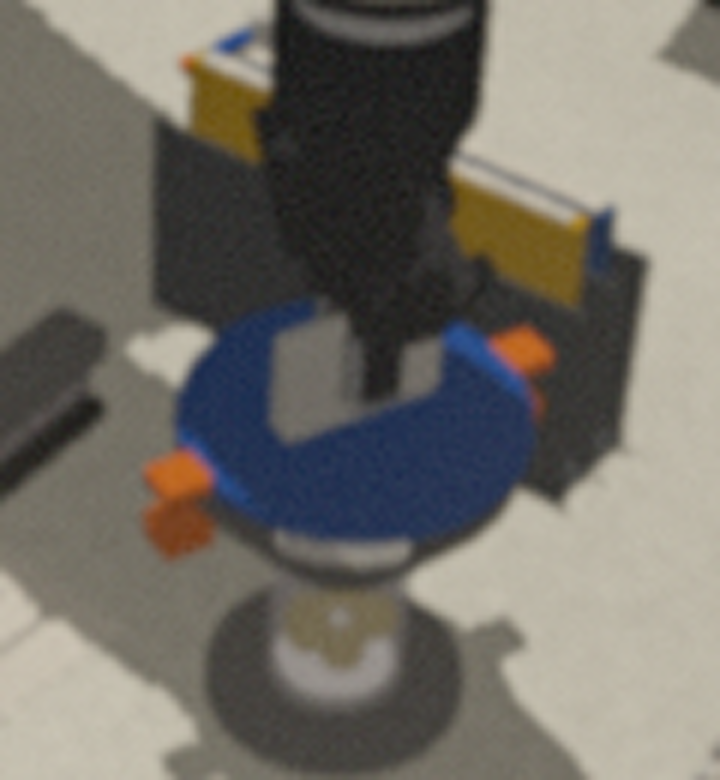

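>>> jog_arm:
  motion: "255 0 0 0.002 0 0 0; 255 0 0 0.0035 0 0 0; 255 0 0 0.004 0 0 0; 255 0 0 0.004 0 0 0; 255 0 0 0.004 0 0 0; 255 0 0 0.004 0 0 0"

```text
time_s: 29.4
ee_pos: [592.1, -17.3, 160.0]
ee_rot: [[-0.303, -0.953, 0.0], [-0.953, 0.303, -0.0], [0.0, -0.0, -1.0]]
wrist_force: [-0.4, -0.1, -1.9]
grip_width: 13.0
```

```bash
python3 - <<'E'
from mv import *
from lidm import meas
from fit import *
done()
p=shot("scene","s16"); save(p,"s16",(240,140,360,270),6)
q=shot("top","t16"); save(q,"t16")
meas("s16",146,591.5,-17.3)
# rim/lug top height bias in the initial scene picture
s=pickle.load(open("scene.pkl","rb")); W=cloud(s); H,S,V=hsvof(s); 
for c in [(591.5+.302*78,-17.3+.953*78),(591.5-.302*78,-17.3-.953*78)]:
    k=(H>2)&(H<17)&(S>100)&(np.hypot(W[...,0]-c[0],W[...,1]-c[1])<8)&(W[...,2]>115); print("lug z",np.nanpercentile(W[...,2][k],[20,50,80,95]).round(1))
# overlay predicted lid & lugs
im=p["img"][...,::-1].copy(); t=np.radians(-17.6)
R=np.array([[np.cos(t),-np.sin(t),0],[np.sin(t),np.cos(t),0],[0,0,1]])
big=cv2.resize(im[140:270,240:360],None,fx=6,fy=6,interpolation=cv2.INTER_CUBIC)
def dr(P,o,col):
    u=(w2p(p,P@R.T+o)-[239.5,139.5])*6; cv2.polylines(big,[np.round(u).astype(int)],True,col,1)
for sg in(1,-1):
    dr(np.array([[-10,sg*66,132],[10,sg*66,132],[10,sg*87,132],[-10,sg*87,132]],float),[593,-18.5,0],(0,255,0))
    dr(np.array([[-10,sg*66,150],[10,sg*66,150],[10,sg*88,150],[-10,sg*88,150]],float),[593,-18.5,0],(255,255,0))
dr(cyl(70,150,150)[:48],[593,-18.5,0],(255,255,0)); dr(cyl(70,142,142)[:48],[593,-18.5,0],(255,0,255)); dr(cyl(69,132,132)[:48],[593,-18.5,0],(0,255,0))
cv2.imwrite("pics/ov.png",big)
E
```

```text
t 29.40 err [ 0.03 -0.03  0.05] ang 0.01 grip 13.0 F [-0.4 -0.1 -1.9] q [-0.17  0.41 -0.03  1.14 -0.   -1.43]
s16 ear px [327.5 200.2] 78 cloud [614.7  60.6 144.5] plane [620.1  56.2 146. ]
s16 ear px [269.2 224.5] 154 cloud [572.1 -94.8 129.9] plane [ 578.4 -102.2  146. ]
  mid [599.2 -23. ] len 163.8 az 75.3
  disc n 1242 slope deg x,y [ 0.01 -0.06] z 147.4
lug z [127.1 127.8 129.2 130.3]
lug z [127.7 128.7 129.8 130.9]
```

View pics/ov.png

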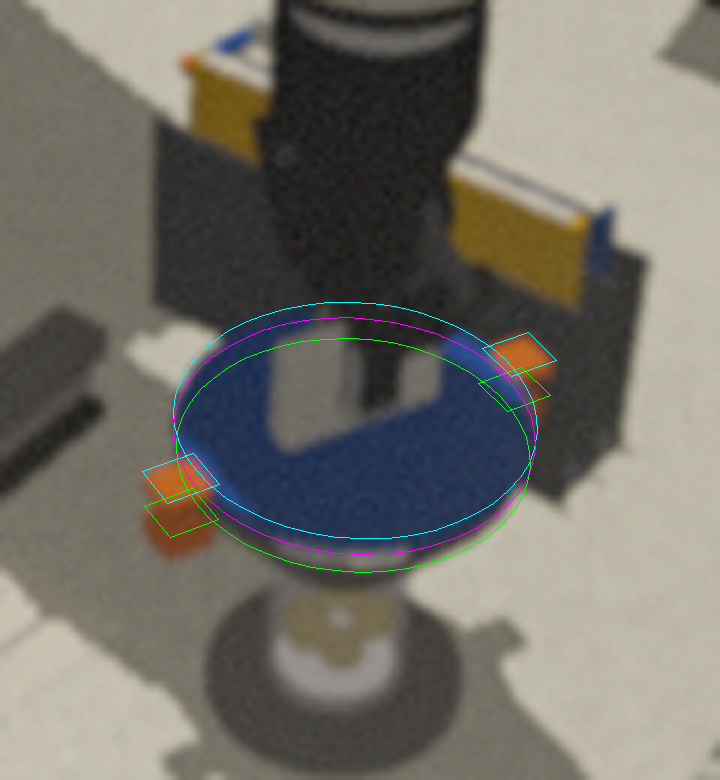

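View pics/t16.png

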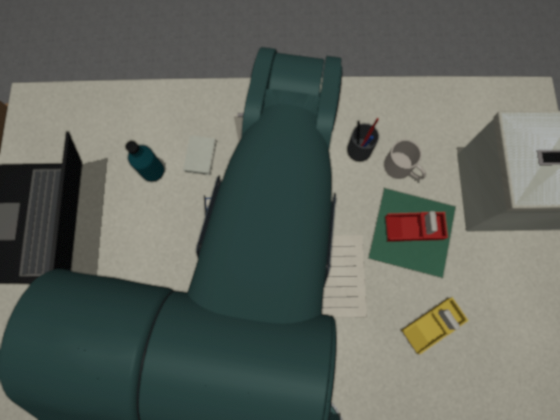

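The overlay matches: the lid ears at (180,478) and (520,355) sit plumb over the lugs at (180,515) and (515,390). The lid is level to within 0.1°, with a gap of about 10 mm. The scoop stands upright and empty on the mat in the top view at (415,227). I'll hand in.

```bash
python3 - <<'E'
from rig import env
print(env.sign_off())
E
```

```text
the job is handed in; nothing more can be done
None
```

The whole job was done in order, and I handed it in at about 29.5 s of the 72 s allowed; the sign-off gives no verdict.

- **Marbles:** I tipped the red scoop through the funnel, up to 60°. The top view afterwards showed five marbles in the tube and none in the scoop. I saw none on the table either.
- **Scoop:** It stands upright and empty on the green mat, and I let go of it. This still showed in the last top picture.
- **Lid:** I lifted the larger blue lid over the file sorter with about 40 mm clearance. It is now held still over the funnel:

| Check | Result |
|---|---|
| Tilt | under 0.1° |
| Gap above the rim | about 10 mm by the arm's pose, about 9.5 mm by the camera depth |
| Offset from the jar's centre, ears against lugs | under 1 mm, measured 50 mm higher, before the final lowering |
| Ear direction against the lugs | equal within about 0.5°, also measured before the final lowering |

**Disagreements in the checks:**
- The two cameras disagreed by 2–6 mm on the jar, and heights read 1–4 mm low. I therefore compared the lid and lugs in the same camera.
- At the final height the automatic ear measurement failed, because one ear and its lug merged into a single patch. I checked that last pose by drawing the expected outlines over the picture, and they matched.

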